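Load the vacuum pot, lock its cam coupling and prove it with the hand pump

ROBOT

A 6-joint arm with a two-finger parallel gripper is mounted at the origin on a cart in front of the work surface, level with it; the furniture and walls round the work are solid. World frame = base frame: x ahead of the robot, y to its left, z up, the work surface at z = 0. Lengths are in m, angles in degrees, forces in N, time in s.
With the tool pointing down it reaches from about 0.25 to 0.725 m from the base axis. Payload 9.7 kg.
Tool frame: the origin (TCP) lies at the very end of the fingers, on their centre line; the grasp point (between the pads) lies grasp_offset behind it (grasp_offset is the distance from the TCP to the grasp point, in m); z points along the fingers, y is the line along which they close (so a half turn about z gives the same grasp; the last joint's range is limited). The gripper opens to 85 mm and grips with 20 to 120 N. Pads are 22 mm wide; open, the fingers measure 114 mm over their backs; the gripper's body (76 mm by 85 mm) begins 54 mm behind the grasp point. The pads swing forward as they close: fully open they stand 13 mm farther back than shut.
Start: joints at [-68.239, 4.979, 10.078, 95.1, 0, 90], TCP at [0.204, -0.511, 0.231] pointing down, gripper open.
Joint ranges: [-179.16, 179.16], [-48.56, 103.87], [-65.8, 70.77], [-126.05, 130.52], [-82.76, 87.17], [-180, 180]. Speed limits (degrees/s): [127.2, 127.2, 147.25, 180, 180, 180].

INTERFACE

Orientations are given as [roll, pitch, yaw] about the fixed x, y, z axes, in that order (R = Rz(yaw) Ry(pitch) Rx(roll)).
In Python, from workcell import get_obs, camera, calibration, job_done, recognise, cut_out, mark_of, grasp_offset gives the robot as it stands.
- The arm moves only by the tool servo_tool, never from a script. Its argument "moves" is a list of rows, each a list of 3 entries, a list of its own where there are three numbers: the turn, a rotation vector about the tool's x, y, z in degrees, then the shift along the tool's x, y, z in m, then the opening in per cent of the stroke, from 0 (shut) to 100 (fully open). In form: [[[ax, ay, az], [x, y, z], claw], ...]. A call has 1 to 12 rows; each row shifts and turns the commanded pose from where the row before left it, along the tool's axes as they then stand; what a row does not reach is not made up. A row lasts 1/10 s, in which the tool goes at most 50 mm and 8.59 degrees, less where a joint would pass 70% of its speed; a pose out of reach is approached as far as the arm can. A call is refused whole if a number of a shift passes 0.05 or a number of a turn 8.59, either way. A call with a gripper value outside its range is refused whole. The fingers move at their own pace and stop on an object; "force" is the grip in N (left out, the last holds). Time passes only in rows, so rows that do not move let the fingers close. It gives the time, the measured TCP pose, the force, the opening and the grip force at its end, in the units of the state.
- get_obs(): the state, without advancing time (a new reading comes with each control period).
- camera(name): name is "scene" or "top" or "wrist"; returns (picture, depth): 420x560x3 uint8, red, green, blue; 420x560 float32, m along the optical axis (not along the pixel's ray), 0 where there is no reading.
- calibration(name): a dict with "camera_matrix" (3x3 intrinsics, pixels), "R" (3x3) and "t" (3): a world point X has camera coordinates R X + t. Camera axes: x right, y down, z forward; pixel columns grow to the right and rows downward; lengths in m; the calibration is good to about 2 mm. The wrist camera is an equidistant fisheye: a pixel r from the principal point sees the ray r / f radians off the axis. A picture is of the moment at which its call begins: read the wrist's pose just before it. calibration takes no time and is no camera call; for the wrist camera it gives the pose at the moment of the call.
- job_done(): hands the job in; it is judged then, once.
Trained networks look in the newest picture that a camera, given by its name, has taken for a name from the list of things; names that differ only in an ending like _2 or _b are one class to them, and where a whole thing is asked for, a point or a joint stands for the part that bears it (a point fixed in the world has none). Each returns a list of dicts, best first, with "score" (0 to 1); they miss things now and then, are a little off and sometimes report something else, mostly with a low value. They report only what shows in the picture. A call takes as long as a camera call. They do not tell look-alikes from the thing itself.
- recognise(name, camera): "xyz" ([x, y, z] in m, in the coordinates of the camera as it stood for that picture, good to about 4 mm: the middle of the surface that is visible of it).
- cut_out(name, camera): "mask" (420x560 bool, what is visible of it).
- mark_of(name, camera): "xyz" ([x, y, z] in m, in the coordinates of the camera as it stood for that picture, good to about 4 mm: a listed point, or the origin of a listed thing).
The state is a dict: "time": time; "q": joint angles; "qd": joint speeds; "joint_efforts": joint torques, N m; "ee_pos": TCP position; "tcp_rot": TCP orientation; "wrist_force": force on the tool from outside, world axes, zero at the start; "torque": the same for the moment, N m; "opening": finger opening in m; "grasp_force": force on a finger pad.
Only numpy, scipy, OpenCV 4.12 (cv2) and the standard library are available. Lean on these libraries where they do the work, as an engineer would, in place of code of your own. Each camera call takes 0.05 s, during which the arm holds its last target. There are 200 camera calls.

TASK

Put every stone seal on the worktop into the round aluminium vacuum pot, then push the cam coupling fully home on the pot's grooved neck, and only then swing its two cam arms fully down, one after the other. Then prove the seal: pull the pump's crossbar out until it lines up with the brass pointer, hold it there for five seconds, and let it go fully back in. Leave the pointer, the glue bottle, the tea glass and the tack tin where they are.

Things in the scene. Friction and masses are not known exactly. Their poses are not given: they have to be found in the camera images.
- vacuum_rig: Fixed rig: grey plate 10 mm thick with the open round pot at x = y = 0 (plate 180 x 180 mm) and the hand pump to its -y side (plate x -150 to 110, y -260 to -88 mm). Origin: pot axis on the worktop; z up. Pump axis along x at y -175, z 60 mm: barrel 40 mm thick (end rings 46 mm), x 12 to 103 mm. A 14 mm brass pipe at x 55, z 50 mm joins pot and pump.
- pot_floor (a point): Centre of the pot's inner floor, 42 mm above the worktop; axes as vacuum_rig. The pot is aluminium, 124 mm outside, bore 106 mm.
- pot_rim (a point): Centre of the pot's mouth at the rim, 110 mm above the worktop; axes as vacuum_rig. Below the rim: a flange 130 mm wide, 8 mm high, then a groove down to z 80 mm. On the rim a rubber ring stands up 5 mm (to z 115 mm); it yields to about 9 N (the coupling's weight included) and, once pressed down, stays down.
- coupling: Cam coupling: loose aluminium cap, 0.4 to 0.6 kg; round skirt 147 mm outside, 136 inside, closed on top (top face 38 mm up). It goes over the pot's flange at any yaw. Origin: centre of the skirt's lower edge, z up; 32 mm below the pot's rim when fully home, 27 mm when it only rests on the unpressed ring. Cam arms on its +x and -x sides: with its x along the rig's x they clear the pump.
- coupling_grip (a point): Point in the black grip fin on top, 64 mm above the coupling's origin, 11 mm below the fin's top. The fin is 14 mm thick along the coupling's x, 60 mm long along its y, from 38 to 75 mm above the origin.
- cam_1 (a joint): Cam arm on the coupling's +x side, rad: 0 open (slants out and up, 44 degrees above level), 1.9 fully down (beside the skirt, 25 degrees out from straight down). Pivot 76 mm from the coupling's axis, 19.5 mm above its origin, axis along y. Arm 10 mm wide, 5 mm thick. Stays where left (friction 0.15 N m). Its lobe hooks under the flange.
- cam_2 (a joint): The same cam arm on the coupling's -x side; 0 open, 1.9 fully down.
- cam_1_end (a point): Centre of the crosswise finger bar (34 mm wide, 8 mm thick) at the end of arm cam_1, 56 mm from its pivot.
- cam_2_end (a point): Centre of the finger bar at the end of arm cam_2.
- plunger (a joint): How far the pump's crossbar is pulled out, m: 0 fully in, up to 0.08; it moves along -x of vacuum_rig. Sprung: 2.4 N at 0, rising by 1.2 N per 10 mm; it goes back in when released.
- plunger_bar (a point): Centre of the pump's crossbar: a dark steel round bar 14 mm thick, 74 mm long along y of vacuum_rig, 60 mm above the worktop, 50 mm free below it. It is the front of a stirrup: thin side rods (8 mm, 31 mm either side of the centre) run back 47 mm to a thin yoke, so the gap behind the bar is 54 mm wide and 36 mm deep.
- pointer (a joint): Where the brass pointer stands, m, on the plunger's own scale: crossbar and pointer are in line when the two joints are equal. Differs from start to start (0.030 to 0.060). Can slide but must not be moved.
- pointer_tip (a point): Tip of the brass pointer, level with the crossbar and 9 mm beyond its -y end, which it shows the wanted place of (same x in the frame of vacuum_rig). Its post is 66 mm high.
- seal_a: A stone seal: a small green stone block 20 x 20 mm with a domed top, 59 mm high (the square part is 45 mm high, the dome 18 mm wide). Origin: centre of its foot; z runs up its length when it stands. It starts standing; may be absent (None). About 47 g.
- seal_b: A stone seal: a small brown stone block 15 x 15 x 60 mm. Origin: centre of its foot; z runs up its length when it stands. It starts standing; may be absent (None). About 35 g.
- seal_c: A stone seal: a small green stone block 18 x 18 x 48 mm. Origin: centre of its foot; z runs up its length when it stands. It starts standing; may be absent (None). About 40 g.
- seal_d: A stone seal: a small green stone block 20 x 20 mm with a domed top, 59 mm high, just like seal_a. Origin: centre of its foot; z runs up its length when it stands. It starts standing; may be absent (None). About 47 g.
- glue_bottle: Bystander: glue bottle 48 mm diameter, 134 mm high. Origin: centre of its foot.
- tea_glass: Bystander: tea glass 79 mm diameter, 100 mm high. Origin: centre of its foot.
- tack_tin: Bystander: round tin 64 mm diameter, 29 mm high. Origin: centre of its foot.
There are look-alikes about, which are no part of the job. What is shaped like the seal_d but blue, pink or red is not meant.

How it is judged (in metres and radians):
On the way, in this order (a step that is already met when the one before it is completed fails the run):
1. every seal lies or stands in the pot (horizontal distance between each of seal_a, seal_b, seal_c, seal_d and pot_floor below 0.055 m and z of seal_a in the frame of pot_floor between -0.006 and 0.062 m and linear speed of each of seal_a, seal_b, seal_c, seal_d below 0.05 m/s and z of seal_b in the frame of pot_floor between -0.006 and 0.062 m and z of seal_c in the frame of pot_floor between -0.006 and 0.062 m and z of seal_d in the frame of pot_floor between -0.006 and 0.062 m), for 0.2 s.
2. the coupling is pushed fully home on the neck, both arms still up (z of coupling in the frame of pot_rim below -0.0295 m and horizontal distance between coupling and pot_rim below 0.006 m and angle between coupling's own z axis and vertical below 0.06 rad and value of joint each of cam_1, cam_2 below 1.2 rad), for 0.2 s.
3. one cam arm is fully down (z of coupling in the frame of pot_rim below -0.0295 m and horizontal distance between coupling and pot_rim below 0.006 m and angle between coupling's own z axis and vertical below 0.06 rad and value of joint any of cam_1, cam_2 above 1.75 rad), for 0.2 s.
4. both cam arms are fully down (z of coupling in the frame of pot_rim below -0.0295 m and horizontal distance between coupling and pot_rim below 0.006 m and angle between coupling's own z axis and vertical below 0.06 rad and value of joint each of cam_1, cam_2 above 1.75 rad), for 0.2 s.
5. the crossbar is held in line with the pointer (within 5 mm) for at least 4 s (value of joint each of cam_1, cam_2 above 1.75 rad and x of plunger_bar in the frame of pointer_tip between -0.005 and 0.005 m), for 4 s.
At the end, for the whole second after the job is handed in: Every seal is in the pot at rest; the coupling is fully home on the neck (within 2.5 mm of its depth, 6 mm of the pot's axis, 0.06 rad upright); both cam arms are at 1.75 rad or more; the plunger is back within 4 mm of fully in (all of step 1 and all of step 4 and value of joint plunger below 0.004 m and linear speed of coupling below 0.02 m/s); the robot touches nothing.
It fails at once if the glue bottle is pushed away (over 30 mm) (distance of glue_bottle from where it was at the start of the episode above 0.03 m).
It fails at once if the tea glass is pushed away (over 30 mm) (distance of tea_glass from where it was at the start of the episode above 0.03 m).
It fails at once if the tack tin is pushed away (over 30 mm) (distance of tack_tin from where it was at the start of the episode above 0.03 m).
It fails at once if the pointer is shifted (over 5 mm) (distance of pointer_tip from where it was at the start of the episode above 0.005 m).
Of seal_a, seal_b, seal_c, seal_d only 2 to 4 are there at a start; the rules pass over those that are not, and their reading is None.
At some moment in a run one of coupling, seal_a, seal_b, seal_c, seal_d may be knocked a few centimetres aside while the robot is not near it.
Once in a run the grip may slacken for a moment while it holds something.
It also fails if it takes over 210 s, if anything falls off the work surface, if the arm or the gripper's body presses on something with over 40 N, if the wrist force passes 120 N, or if a joint passes its speed limit or range.

## Working session

There is one attempt and no reset: what is moved stays moved. The work goes in short steps, Python scripts to look and compute and a tool call to move; the robot and the scene stay as the last step left them, time stands still between calls to the robot, and variables do not carry over. Pictures are saved under pics/ and viewed, at most 14 in all, crops included, and the job is handed in when it is done.

Besides the shell and the picture viewer there is one more tool, called after "Emit:" as name(argument=value, ...) on one line, values as JSON. servo_tool: Moves the arm, as the interface text tells. Its arguments: {"type":"object","properties":{"moves":{"type":"array"},"force":{"type":"number"}},"required":["moves"]}

```bash
ls; mkdir -p pics; cat > h.py <<'E'
import numpy as np, cv2
from workcell import *
def world(name,p):
    c=calibration(name); return np.array(c["R"]).T@(np.array(p)-np.array(c["t"]))
def save(name,fn):
    im,d=camera(name); cv2.imwrite('pics/'+fn,im[:,:,::-1]); return im,d
def px(name,P):
    c=calibration(name); q=np.array(c["R"])@np.array(P)+np.array(c["t"]); q=np.array(c["camera_matrix"])@q; return (q[:2]/q[2]).round(0)
E
python3 - <<'E'
from h import *
print(get_obs(), grasp_offset)
for n in("scene","top"):
    save(n,n+'0.png'); c=calibration(n); print(n,np.array(c["R"]).round(2).tolist(),np.array(c["t"]).round(3))
    for k in("vacuum_rig","pot_rim","coupling","coupling_grip","cam_1_end","plunger_bar","pointer_tip","seal_a","seal_b","seal_c","glue_bottle","tea_glass","tack_tin"):
        print(n,k,[(round(r["score"],2),world(n,r["xyz"]).round(3).tolist(),px(n,world(n,r["xyz"])).tolist()) for r in mark_of(k,n)])
E
```

```text
pics
{'time': 0.0, 'q': array([-6.82406968e+01,  5.01175992e+00,  1.00335149e+01,  9.50995722e+01,
        7.20989400e-04,  9.00008356e+01]), 'qd': array([-0.12272371, -0.04664077,  0.0092449 , -0.058951  ,  0.108348  ,
        0.08547094]), 'joint_efforts': array([-3.10935811e-04, -5.20388675e+01,  4.64800429e+01,  1.66879501e-02,
        7.52801247e-05, -1.93458681e-05]), 'ee_pos': array([ 0.20380597, -0.51059312,  0.23056833]), 'tcp_rot': array([-1.79922183e+02, -7.19853812e-04,  2.17584666e+01]), 'wrist_force': array([-0.55083939, -0.25597167,  0.15931366]), 'torque': array([0.04882887, 0.01973962, 0.03429443]), 'grasp_force': 0.0, 'opening': 0.08543797480055111} 0.0187
scene [[-0.4, -0.91, 0.01], [-0.62, 0.27, -0.74], [0.67, -0.3, -0.68]] [0.29  0.391 1.154]
scene vacuum_rig [(0.89, [0.539, -0.109, 0.005], [341.0, 220.0]), (0.2, [0.727, 0.318, -0.0], [193.0, 220.0])]
scene pot_rim [(0.56, [0.538, -0.106, 0.109], [343.0, 195.0]), (0.16, [0.596, 0.203, 0.064], [241.0, 222.0])]
scene coupling [(0.74, [0.594, 0.206, -0.0], [241.0, 238.0])]
scene coupling_grip [(0.85, [0.596, 0.205, 
[... 1905 characters left out ...]
3, -0.0], [181.0, 226.0])]
top seal_b [(0.58, [0.54, 0.371, 0.001], [193.0, 209.0]), (0.55, [0.594, 0.398, -0.0], [185.0, 194.0]), (0.52, [0.443, 0.136, 0.001], [263.0, 236.0]), (0.5, [0.485, 0.323, 0.003], [207.0, 225.0]), (0.5, [0.484, 0.413, -0.0], [181.0, 226.0])]
top seal_c [(0.58, [0.54, 0.371, 0.001], [193.0, 209.0]), (0.55, [0.594, 0.398, -0.0], [185.0, 194.0]), (0.52, [0.443, 0.136, 0.001], [263.0, 236.0]), (0.5, [0.485, 0.323, 0.003], [207.0, 225.0]), (0.5, [0.484, 0.413, -0.0], [181.0, 226.0])]
top glue_bottle [(0.69, [0.734, -0.285, -0.005], [383.0, 147.0])]
top tea_glass [(0.64, [0.724, 0.321, -0.001], [207.0, 155.0])]
top tack_tin [(0.72, [0.367, 0.26, -0.001], [227.0, 259.0])]
```

```bash
python3 - <<'E'
from h import *
a=cv2.imread('pics/scene0.png'); b=cv2.imread('pics/top0.png')
A=cv2.resize(a[150:340,130:430],None,fx=2.6,fy=2.6,interpolation=cv2.INTER_CUBIC)[:, :]
cv2.imwrite('pics/s_crop.png',A[:600,:800])
B=cv2.resize(b[120:290,160:430],None,fx=2.9,fy=2.9,interpolation=cv2.INTER_CUBIC)
cv2.imwrite('pics/t_crop.png',B[:600,:800])
E
```

```text
(no output)
```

View pics/s_crop.png

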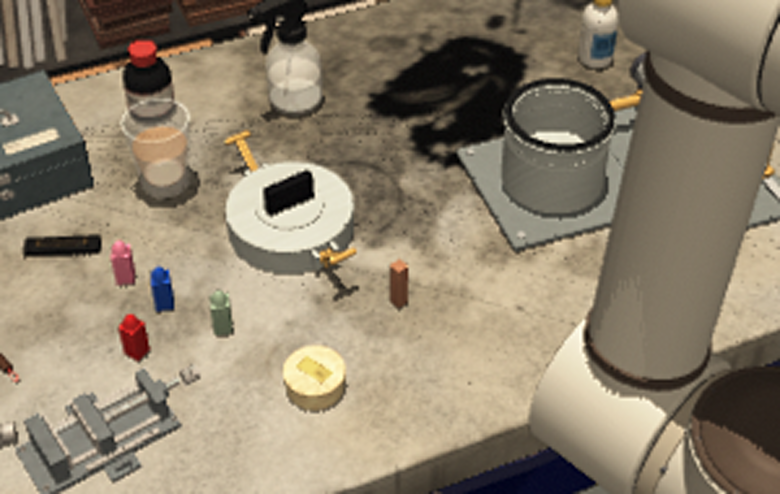

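View pics/t_crop.png

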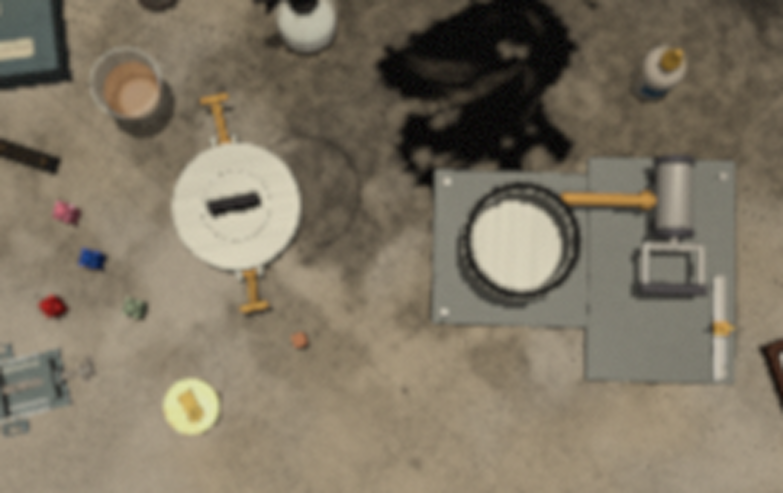

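The scene crop shows these candidates: pink (122,263), blue (162,288), red (134,336), a green domed seal (220,312) and a brown block (399,284). Green and brown fit the description; pink, blue and red are look-alikes. I'll check the whole top view for other seals while I start moving the arm.

View pics/top0.png

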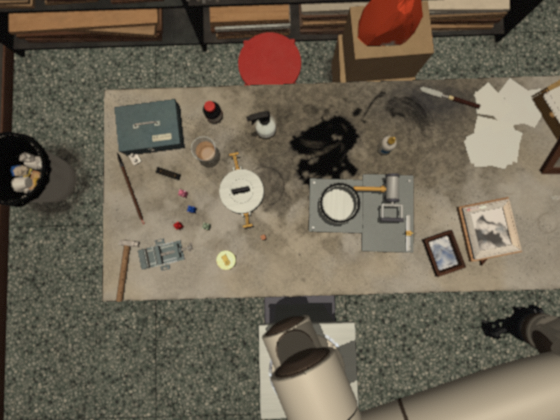

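Emit:
servo_tool(moves=[[[0,0,7.25],[0,0,-0.02],100],[[0,0,7.25],[0,0,-0.02],100],[[0,0,7.26],[0,0,-0.02],100],[[0,0,0],[0.026,-0.05,0],100],[[0,0,0],[0.026,-0.05,0],100],[[0,0,0],[0.026,-0.05,0],100],[[0,0,0],[0.026,-0.05,0],100],[[0,0,0],[0.026,-0.05,0],100],[[0,0,0],[0.026,-0.05,0],100],[[0,0,0],[0.026,-0.05,0],100],[[0,0,0],[0.026,-0.05,0],100],[[0,0,0],[0.026,-0.05,0],100]])

```text
time: 2.6
ee_pos: [0.412, -0.1096, 0.2916]
tcp_rot: [180.0, -0.1, -0.0]
wrist_force: [1.0, -1.1, 1.0]
opening: 0.0852
grasp_force: 0.0
```

The whole top view shows only one green seal at (207,226) and one brown seal at (263,237). I'll move over them for a close look.

Emit:
servo_tool(moves=[[[0,0,0],[0.005,-0.045,0],100],[[0,0,0],[0.005,-0.045,0],100],[[0,0,0],[0.005,-0.045,0],100],[[0,0,0],[0.005,-0.045,0],100],[[0,0,0],[0.005,-0.045,0],100],[[0,0,0],[0.005,-0.045,0],100],[[0,0,0],[0,-0.03,0],100],[[0,0,0],[0,0,0],100]])

```text
time: 3.4
ee_pos: [0.4399, 0.0823, 0.2976]
tcp_rot: [-175.4, 0.1, 7.7]
wrist_force: [0.2, -0.8, 0.1]
opening: 0.0853
grasp_force: 0.0
```

```bash
cat >> h.py <<'E'
def wdepth(P_im,d,c):  # fisheye pixel+depth -> world ; P_im Nx2 (col,row)
    K=np.array(c["camera_matrix"]); u=(P_im[:,0]-K[0,2])/K[0,0]; v=(P_im[:,1]-K[1,2])/K[1,1]
    r=np.hypot(u,v)+1e-9; t=np.tan(r)/r; X=np.stack([u*t*d,v*t*d,d],1)
    return (X-np.array(c["t"]))@np.array(c["R"])
def wpx(P,c):
    q=np.array(c["R"])@np.array(P)+np.array(c["t"]); r=np.hypot(q[0],q[1]); th=np.arctan2(r,q[2]); K=np.array(c["camera_matrix"])
    return np.array([K[0,2]+K[0,0]*th*q[0]/r,K[1,2]+K[1,1]*th*q[1]/r]).round(0)
def tops(fn,boxes):
    """boxes: {name:(x,y,zlo,halfsize)}; minAreaRect of wrist-cloud points above zlo near x,y"""
    c=calibration("wrist"); im,d=save("wrist",fn); g=np.argwhere((d>0)&(d<1.0))
    P=wdepth(g[:,::-1].astype(float),d[g[:,0],g[:,1]],c); col=im[g[:,0],g[:,1]]
    for k,(x,y,z,h) in boxes.items():
        m=(abs(P[:,0]-x)<h)&(abs(P[:,1]-y)<h)&(P[:,2]>z)&(P[:,2]<z+.04)
        if m.sum()<5: print(k,'few',m.sum()); continue
        r=cv2.minAreaRect(P[m,:2].astype(np.float32)); print(k,m.sum(),'c',np.round(r[0],4),'size',np.round(r[1],4),'ang',round(r[2],1),'zmax',P[m,2].max().round(4),'rgb',col[m].mean(0).round(0),'px',wpx((x,y,z),c))
    return im,d,c,P,col
E
python3 - <<'E'
from h import *
tops('w1.png',{'green':(.484,.325,.012,.025),'brown':(.443,.135,.012,.025)})
E
```

```text
green 304 c [0.4799 0.3207] size [0.0213 0.0208] ang 73.1 zmax 0.0518 rgb [102. 105.  85.] px [134. 113.]
brown 97 c [0.4424 0.1313] size [0.0201 0.0097] ang 65.5 zmax 0.0501 rgb [92. 66. 49.] px [258. 156.]
```

View pics/w1.png

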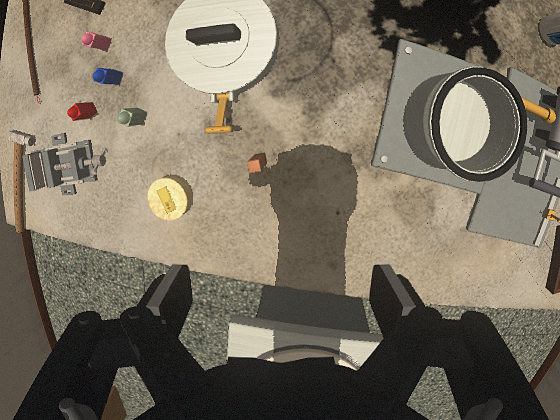

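The wrist view shows the green seal at (130,117), the brown one at (257,163) and the look-alikes to the left. The arm was still settling, so I'll measure again at rest.

Emit:
servo_tool(moves=[[[0,0,0],[0,0,0],100],[[0,0,0],[0,0,0],100],[[0,0,0],[0,0,0],100]])

```text
time: 3.75
ee_pos: [0.4399, 0.081, 0.2974]
tcp_rot: [-175.4, 0.1, 7.6]
wrist_force: [-0.1, -0.8, 0.1]
opening: 0.0855
grasp_force: 0.0
```

```bash
python3 - <<'E'
from h import *
o=get_obs(); print(o['ee_pos'],o['tcp_rot'])
im,d,c,P,col=tops('w2.png',{'green':(.484,.325,.02,.025),'brown':(.443,.135,.02,.025),'brownTop':(.443,.135,.054,.025),'fin':(.594,.204,.055,.06),'greenLow':(.484,.325,.012,.025)})
# big crops
for n,(x,y) in {'g':wpx((.484,.325,.03),c),'b':wpx((.443,.135,.03),c)}.items():
    x,y=int(x),int(y); cr=im[max(0,y-25):y+25,max(0,x-25):x+25]; cv2.imwrite(f'pics/c_{n}.png',cv2.resize(cr,(390,390),interpolation=cv2.INTER_CUBIC)[:,:,::-1])
cv2.imwrite('pics/c_gb.png',np.hstack([cv2.imread('pics/c_g.png'),cv2.imread('pics/c_b.png')]))
# rig: plate
m=(P[:,2]>.005)&(P[:,2]<.016)&(P[:,1]<.02)&(P[:,1]>-.22)&(P[:,0]>.42)&(P[:,0]<.66)
r=cv2.minAreaRect(P[m,:2].astype(np.float32)); print('plate',r)
m=(P[:,2]>.09)&(P[:,2]<.13)&(abs(P[:,0]-.538)<.08)&(abs(P[:,1]+.11)<.08)
r=cv2.minEnclosingCircle(P[m,:2].astype(np.float32)); print('pot',r,P[m,2].max())
E
```

```text
[0.43994749 0.08102228 0.29743049] [-1.75396135e+02  5.40530973e-02  7.56027674e+00]
green 315 c [0.4802 0.3209] size [0.0215 0.0211] ang 69.7 zmax 0.0591 rgb [111. 116.  93.] px [130. 114.]
brown 215 c [0.4382 0.1333] size [0.0145 0.0154] ang 19.3 zmax 0.06 rgb [151. 104.  74.] px [256. 157.]
brownTop 153 c [0.4382 0.1335] size [0.0144 0.015 ] ang 20.0 zmax 0.0615 rgb [195. 131.  92.] px [252. 161.]
fin 723 c [0.5927 0.2018] size [0.015  0.0602] ang 10.0 zmax 0.0767 rgb [69. 66. 60.] px [211.  33.]
greenLow 305 c [0.4802 0.3209] size [0.0215 0.0211] ang 69.7 zmax 0.0518 rgb [101. 104.  84.] px [133. 113.]
plate ((0.5309173464775085, -0.11885465681552887), (0.20212151110172272, 0.2217639833688736), 89.98328399658203)
pot ((0.5373742580413818, -0.11165907979011536), 0.06512485444545746) 0.11706301827223478
```

View pics/c_gb.png

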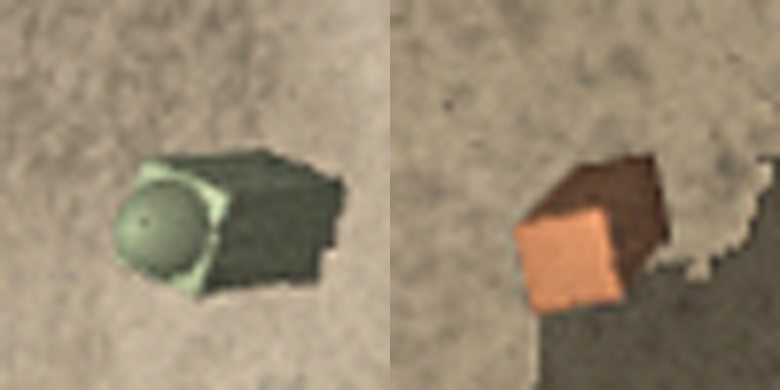

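```bash
cat >> h.py <<'E'
from scipy.spatial.transform import Rotation as Ro
def plan(x,y,z,yaw,roll=180,pitch=0):
    o=get_obs(); R=Ro.from_euler('xyz',o['tcp_rot'],degrees=True); T=Ro.from_euler('xyz',[roll,pitch,yaw],degrees=True)
    rv=(R.inv()*T).as_rotvec(degrees=True); s=T.inv().apply(np.array([x,y,z])-o['ee_pos'])
    print('t',round(float(o['time']),2),'turn first',rv.round(2),'then shift',s.round(4),'F',o['wrist_force'].round(1),'open',round(o['opening'],4),'gf',round(o['grasp_force'],1))
E
python3 - <<'E'
from h import *
print(get_obs()['q'].round(1)); plan(.438,.1333,.20,20)
E
```

```text
[  7.5  -7.    5.7 102.7   4.6 179.9]
t 3.8 turn first [ -4.6   -0.45 -12.43] then shift [ 0.016  -0.0497  0.0974] F [-0.  -0.2  0.3] open 0.0851 gf 0.0
```

Emit:
servo_tool(moves=[[[-4.6,-0.45,0],[0,0,0],55],[[0,0,-8.5],[0,0,0],55],[[0,0,-8.5],[0,0,0],55],[[0,0,-8.5],[0,0,0],55],[[0,0,-8.5],[0,0,0],55],[[0,0,-8.5],[0,0,0],55],[[0,0,-8.5],[0,0,0],55],[[0,0,-8.5],[0,0,0],55],[[0,0,-8.5],[0,0,0],55],[[0,0,-8.5],[0,0,0],55],[[0,0,-8.5],[0,0,0],55],[[0,0,-8.5],[0,0,0],55]])

```text
time: 5.0
ee_pos: [0.4419, 0.0687, 0.2974]
tcp_rot: [-179.5, -0.6, 102.4]
wrist_force: [-0.1, 0.2, -0.7]
opening: 0.0468
grasp_force: 0.0
```

```bash
python3 -c "
from h import *
plan(.438,.1335,.15,110)"
```

```text
t 5.0 turn first [-0.43 -0.63 -7.62] then shift [0.0622 0.0185 0.1474] F [-0.1  0.2 -0.7] open 0.0468 gf 0.0
```

Emit:
servo_tool(moves=[[[-0.43,-0.63,-7.6],[0,0,0],55],[[0,0,0],[0.031,0.009,0.02],55],[[0,0,0],[0.031,0.0095,0.04],55],[[0,0,0],[0,0,0.045],55],[[0,0,0],[0,0,0.042],55],[[0,0,0],[0,0,0],55],[[0,0,0],[0,0,0],55]])

```text
time: 5.7
ee_pos: [0.4384, 0.1324, 0.1526]
tcp_rot: [-180.0, -0.0, 109.6]
wrist_force: [-0.2, 0.3, 0.7]
opening: 0.0469
grasp_force: 0.0
```

```bash
python3 -c "
from h import *
tops('w3.png',{'brownTop':(.438,.1335,.052,.02),'green':(.480,.321,.02,.025)})
plan(.438,.1335,.022,110)"
```

```text
brownTop 396 c [0.438 0.134] size [0.0145 0.0149] ang 19.1 zmax 0.0612 rgb [109.  75.  54.] px [282. 205.]
green 734 c [0.4795 0.3213] size [0.0207 0.0204] ang 72.9 zmax 0.0584 rgb [113. 120.  95.] px [400.  15.]
t 5.75 turn first [ 0.13  0.   -0.37] then shift [ 0.0013 -0.0009  0.1319] F [-0.4  0.7  0.3] open 0.0468 gf 0.0
```

Emit:
servo_tool(force=40, moves=[[[0,0,0],[0.001,-0.001,0.045],55],[[0,0,0],[0,0,0.045],55],[[0,0,0],[0,0,0.03],55],[[0,0,0],[0,0,0.012],55],[[0,0,0],[0,0,0],55],[[0,0,0],[0,0,0],0],[[0,0,0],[0,0,0],0],[[0,0,0],[0,0,0],0],[[0,0,0],[0,0,0],0],[[0,0,0],[0,0,0],0],[[0,0,0],[0,0,0],0],[[0,0,0],[0,0,0],0]])

```text
time: 6.95
ee_pos: [0.4386, 0.1336, 0.0218]
tcp_rot: [179.8, 0.0, 109.7]
wrist_force: [-1.5, -0.3, 7.2]
opening: 0.0144
grasp_force: 40.5
```

```bash
python3 -c "
from h import *
plan(.537,-.1115,.24,110)"
```

```text
t 6.95 turn first [ 0.2   0.01 -0.34] then shift [-0.264   0.0086 -0.2182] F [-1.5 -0.3  7.2] open 0.0144 gf 40.5
```

Emit:
servo_tool(force=50, moves=[[[0,0,0],[0,0,-0.045],0],[[0,0,0],[0,0,-0.045],0],[[0,0,0],[0,0,-0.045],0],[[0,0,0],[0,0,-0.045],0],[[0,0,0],[-0.03,0.001,-0.02],0],[[0,0,0],[-0.04,0.0015,-0.018],0],[[0,0,0],[-0.04,0.0015,0],0],[[0,0,0],[-0.04,0.0015,0],0],[[0,0,0],[-0.04,0.0015,0],0],[[0,0,0],[-0.04,0.0015,0],0],[[0,0,0],[-0.012,0,0],0],[[0,0,0],[0,0,0],0]])

```text
time: 8.15
ee_pos: [0.527, -0.0932, 0.238]
tcp_rot: [180.0, 0.0, 109.5]
wrist_force: [0.3, 0.8, -0.6]
opening: 0.0143
grasp_force: 48.8
```

```bash
python3 -c "
from h import *
plan(.5295,-.091,.066,110)
im,d,c,P,col=tops('w4.png',{})
m=(P[:,2]>.107)&(P[:,2]<.13)&(abs(P[:,0]-.538)<.08)&(abs(P[:,1]+.11)<.08)
print('pot',cv2.minEnclosingCircle(P[m,:2].astype(np.float32)),P[m,2].max())
"
```

```text
t 8.15 turn first [ 0.01  0.01 -0.48] then shift [0.0012 0.0031 0.172 ] F [ 0.3  0.8 -0.6] open 0.0143 gf 48.8
pot ((0.5371727347373962, -0.11169463396072388), 0.06506586074829102) 0.11692256612174425
```

Emit:
servo_tool(moves=[[[0,0,0],[0.001,0.003,0.04],0],[[0,0,0],[0,0,0.04],0],[[0,0,0],[0,0,0.04],0],[[0,0,0],[0,0,0.03],0],[[0,0,0],[0,0,0.02],0],[[0,0,0],[0,0,0],0],[[0,0,0],[0,0,0],35],[[0,0,0],[0,0,0],35],[[0,0,0],[0,0,0],35],[[0,0,0],[0,0,-0.04],35],[[0,0,0],[0,0,-0.05],35],[[0,0,0],[0,0,-0.05],35]])

```text
time: 9.4
ee_pos: [0.5286, -0.0896, 0.2096]
tcp_rot: [-180.0, -0.0, 109.7]
wrist_force: [1.7, 0.4, 0.8]
opening: 0.0297
grasp_force: 0.0
```

```bash
python3 -c "
from h import *
im,d,c,P,col=tops('w5.png',{'inpot':(.5295,-.091,.06,.03)})
cv2.imwrite('pics/w5.png',im[:,:,::-1])
print(wpx((.537,-.1115,.1),c))
plan(.480,.321,.25,70)"
```

```text
inpot 230 c [ 0.5196 -0.0767] size [0.0149 0.0457] ang 38.0 zmax 0.1 rgb [128.  96.  74.] px [282. 192.]
[283. 230.]
t 9.45 turn first [ 0.62  0.1  39.66] then shift [ 0.3689 -0.1882 -0.0312] F [-4.   0.4  5.5] open 0.0298 gf 0.0
```

Emit:
servo_tool(moves=[[[0,0,7.9],[0,0,-0.02],55],[[0,0,7.9],[0,0,-0.01],55],[[0,0,7.9],[0,0,0],55],[[0,0,7.9],[0,0,0],55],[[0,0,7.9],[0,0,0],55],[[0,0,0],[0.04,-0.02,0],55],[[0,0,0],[0.04,-0.02,0],55],[[0,0,0],[0.04,-0.02,0],55],[[0,0,0],[0.04,-0.02,0],55],[[0,0,0],[0.04,-0.02,0],55],[[0,0,0],[0.04,-0.02,0],55],[[0,0,0],[0.04,-0.02,0],55]])

```text
time: 10.65
ee_pos: [0.492, 0.223, 0.2383]
tcp_rot: [180.0, -0.1, 70.2]
wrist_force: [0.7, -0.5, -0.2]
opening: 0.047
grasp_force: 0.0
```

```bash
python3 -c "
from h import *
plan(.480,.321,.15,70)"
```

```text
t 10.65 turn first [ 0.04 -0.05  0.16] then shift [ 0.088  -0.0448  0.0883] F [ 0.7 -0.5 -0.2] open 0.047 gf 0.0
```

Emit:
servo_tool(moves=[[[0,0,0],[0.04,-0.02,0],55],[[0,0,0],[0.03,-0.018,0.01],55],[[0,0,0],[0.016,-0.007,0.03],55],[[0,0,0],[0,0,0.04],55],[[0,0,0],[0,0,0],55],[[0,0,0],[0,0,0],55]])

```text
time: 11.25
ee_pos: [0.4791, 0.317, 0.1585]
tcp_rot: [-180.0, 0.0, 70.2]
wrist_force: [1.6, -0.6, 1.8]
opening: 0.0468
grasp_force: 0.0
```

```bash
python3 -c "
from h import *
tops('w6.png',{'green':(.480,.321,.02,.025),'gTop':(.480,.321,.046,.025)})
plan(.480,.321,.016,70)"
```

```text
green 709 c [0.4798 0.3223] size [0.0204 0.0199] ang 72.8 zmax 0.059 rgb [86. 91. 73.] px [281. 188.]
gTop 349 c [0.48   0.3225] size [0.0167 0.0169] ang 5.0 zmax 0.059 rgb [86. 91. 72.] px [281. 196.]
t 11.3 turn first [ 0.07 -0.1   0.13] then shift [ 0.0036 -0.0012  0.1439] F [-0.5 -0.2  0.5] open 0.0469 gf 0.0
```

Emit:
servo_tool(force=40, moves=[[[0,0,-2],[0.005,-0.001,0.045],55],[[0,0,0],[0,0,0.045],55],[[0,0,0],[0,0,0.04],55],[[0,0,0],[0,0,0.015],55],[[0,0,0],[0,0,0],55],[[0,0,0],[0,0,0],0],[[0,0,0],[0,0,0],0],[[0,0,0],[0,0,0],0],[[0,0,0],[0,0,0],0],[[0,0,0],[0,0,0],0],[[0,0,0],[0,0,0],0]])

```text
time: 12.4
ee_pos: [0.4817, 0.3232, 0.0158]
tcp_rot: [179.8, -0.2, 72.2]
wrist_force: [-0.2, 0.2, 8.0]
opening: 0.0195
grasp_force: 39.6
```

Emit:
servo_tool(force=50, moves=[[[0,0,0],[0,0,-0.045],0],[[0,0,0],[0,0,-0.045],0],[[0,0,0],[0,0,-0.045],0],[[0,0,0],[0,0,-0.045],0],[[0,0,0],[0,0,-0.045],0],[[0,0,0],[0,0,0],0]])

```text
time: 13.0
ee_pos: [0.4816, 0.3233, 0.2464]
tcp_rot: [179.6, -0.5, 72.2]
wrist_force: [-0.5, -0.1, -0.8]
opening: 0.019
grasp_force: 53.9
```

```bash
python3 -c "
from h import *
plan(.541,-.132,.24,72)"
```

```text
t 13.0 turn first [ 0.42 -0.54  0.16] then shift [-0.4146  0.1972  0.0064] F [-0.5 -0.1 -0.8] open 0.019 gf 53.9
```

Emit:
servo_tool(moves=[[[0,0,0],[-0.038,0.018,0],0],[[0,0,0],[-0.038,0.018,0],0],[[0,0,0],[-0.038,0.018,0],0],[[0,0,0],[-0.038,0.018,0],0],[[0,0,0],[-0.038,0.018,0],0],[[0,0,0],[-0.038,0.018,0],0],[[0,0,0],[-0.038,0.018,0],0],[[0,0,0],[-0.038,0.018,0],0],[[0,0,0],[-0.038,0.018,0],0],[[0,0,0],[-0.038,0.018,0],0],[[0,0,0],[-0.035,0.017,0],0],[[0,0,0],[0,0,0],0]])

```text
time: 14.2
ee_pos: [0.5407, -0.1371, 0.2382]
tcp_rot: [179.9, 0.0, 71.9]
wrist_force: [-0.2, 0.3, -0.0]
opening: 0.0193
grasp_force: 53.9
```

```bash
python3 -c "
from h import *
plan(.541,-.132,.064,72)
im,d,c,P,col=tops('w7.png',{'inpot':(.525,-.085,.05,.035)})
x,y=wpx((.537,-.1115,.1),c).astype(int); cv2.imwrite('pics/w7.png',cv2.resize(im[max(0,y-100):y+100,x-120:x+120],None,fx=2.5,fy=2.5)[:,:,::-1])"
```

```text
t 14.2 turn first [ 0.08  0.05 -0.08] then shift [ 0.0049 -0.0013  0.1742] F [-0.2  0.3 -0. ] open 0.0193 gf 53.9
inpot 264 c [ 0.5148 -0.0736] size [0.0339 0.046 ] ang 83.4 zmax 0.09 rgb [121. 109.  94.] px [250. 137.]
```

View pics/w7.png

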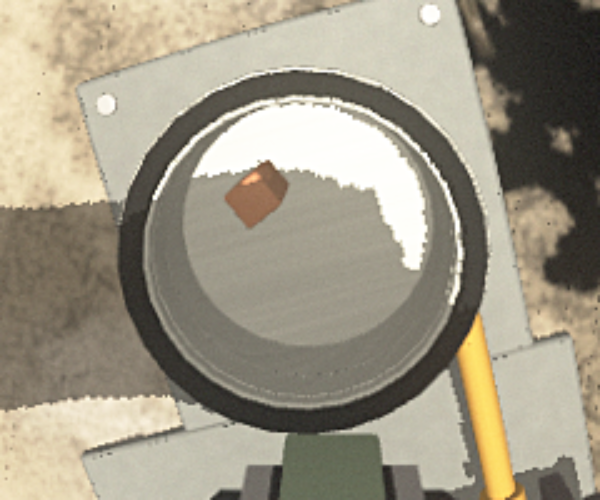

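The brown seal stands inside the pot at crop (257,193), and the place for the green one is free. I'll lower the green seal there.

Emit:
servo_tool(moves=[[[0,0,0],[0.005,-0.001,0.04],0],[[0,0,0],[0,0,0.04],0],[[0,0,0],[0,0,0.04],0],[[0,0,0],[0,0,0.03],0],[[0,0,0],[0,0,0.023],0],[[0,0,0],[0,0,0],0],[[0,0,0],[0,0,0],40],[[0,0,0],[0,0,0],40],[[0,0,0],[0,0,0],40],[[0,0,0],[0,0,-0.04],40],[[0,0,0],[0,0,-0.05],40],[[0,0,0],[0,0,-0.05],40]])

```text
time: 15.45
ee_pos: [0.541, -0.1274, 0.2082]
tcp_rot: [179.9, -0.0, 72.2]
wrist_force: [2.0, -1.3, -0.0]
opening: 0.0345
grasp_force: 0.0
```

Emit:
servo_tool(moves=[[[0,0,-7],[0,0,-0.03],60],[[0,0,-7],[0,0,-0.03],60],[[0,0,-7],[0,0,0],60],[[0,0,-7],[0,0,0],60],[[0,0,0],[0,0,0],60],[[0,0,0],[0,0,0],60]])

```text
time: 16.05
ee_pos: [0.5412, -0.1277, 0.2657]
tcp_rot: [179.9, 0.0, 100.0]
wrist_force: [-0.1, -0.7, -0.1]
opening: 0.0508
grasp_force: 0.0
```

```bash
python3 -c "
from h import *
im,d,c,P,col=tops('w8.png',{'green':(.541,-.132,.06,.035)})
x,y=wpx((.537,-.1115,.1),c).astype(int); print(x,y)
a=cv2.resize(im[max(0,y-70):y+70,x-80:x+80],(400,350))
im,d=save('top','top8.png'); b=cv2.resize(im[150:290,140:300],(400,350))
cv2.imwrite('pics/m8.png',np.hstack([a,b])[:,:,::-1])
plan(.5927,.2018,.25,100)"
```

```text
green 1331 c [ 0.5331 -0.1421] size [0.0541 0.0742] ang 50.2 zmax 0.1 rgb [127. 127. 110.] px [280. 180.]
280 169
t 16.15 turn first [0.04 0.02 0.02] then shift [0.3157 0.1081 0.0151] F [ 0.2 -0.2  0.2] open 0.0511 gf 0.0
```

View pics/m8.png

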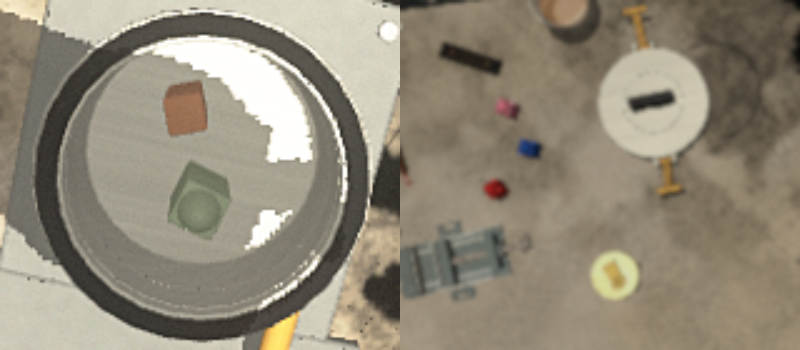

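Both seals stand in the pot, brown at (186,108) and green at (199,200), and no other green or brown ones remain on the worktop. Next is the coupling.

Emit:
servo_tool(moves=[[[0,0,0],[0.04,0.0136,0],60],[[0,0,0],[0.04,0.0136,0],60],[[0,0,0],[0.04,0.0136,0],60],[[0,0,0],[0.04,0.0136,0],60],[[0,0,0],[0.04,0.0136,0],60],[[0,0,0],[0.04,0.0136,0],60],[[0,0,0],[0.04,0.0136,0],60],[[0,0,0],[0.036,0.0128,0],60],[[0,0,0],[0,0,0.04],60],[[0,0,0],[0,0,0.04],60],[[0,0,0],[0,0,0],60],[[0,0,0],[0,0,0],60]])

```text
time: 17.35
ee_pos: [0.5912, 0.2019, 0.1852]
tcp_rot: [-179.9, 0.0, 100.1]
wrist_force: [0.1, -0.4, 0.9]
opening: 0.0511
grasp_force: 0.0
```

```bash
python3 -c "
from h import *
im,d,c,P,col=tops('w9.png',{'fin':(.5927,.2018,.058,.06)})
m=(abs(P[:,2]-.038)<.006)&(np.hypot(P[:,0]-.593,P[:,1]-.202)<.085)
print('top',cv2.minEnclosingCircle(P[m,:2].astype(np.float32)))
plan(.5927,.2018,.046,100)"
```

```text
fin 1204 c [0.5929 0.2033] size [0.0138 0.0598] ang 10.0 zmax 0.0766 rgb [47. 45. 40.] px [284. 197.]
top ((0.5925351977348328, 0.20390956103801727), 0.0841895267367363)
t 17.4 turn first [ 0.12 -0.02  0.09] then shift [-0.0003  0.0006  0.141 ] F [0.1 0.1 1. ] open 0.051 gf 0.0
```

Emit:
servo_tool(force=100, moves=[[[0,0,0],[0.001,0.0005,0.04],60],[[0,0,0],[0,0,0.04],60],[[0,0,0],[0,0,0.035],60],[[0,0,0],[0,0,0.024],60],[[0,0,0],[0,0,0],60],[[0,0,0],[0,0,0],0],[[0,0,0],[0,0,0],0],[[0,0,0],[0,0,0],0],[[0,0,0],[0,0,0],0],[[0,0,0],[0,0,0],0],[[0,0,0],[0,0,0],0],[[0,0,0],[0,0,0],0]])

```text
time: 18.6
ee_pos: [0.5937, 0.2036, 0.0488]
tcp_rot: [179.7, -0.0, 100.1]
wrist_force: [1.5, 0.0, 7.1]
opening: 0.0122
grasp_force: 98.6
```

Emit:
servo_tool(moves=[[[0,0,0],[0,0,-0.02],0],[[0,0,0],[0,0,-0.035],0],[[0,0,0],[0,0,-0.035],0],[[0,0,0],[0,0,-0.035],0],[[0,0,0],[0,0,-0.035],0],[[0,0,0],[0,0,-0.02],0],[[0,0,0],[0,0,0],0]])

```text
time: 19.3
ee_pos: [0.593, 0.2034, 0.2297]
tcp_rot: [179.7, -0.1, 100.2]
wrist_force: [0.3, -0.4, -5.4]
opening: 0.0122
grasp_force: 98.4
```

```bash
python3 - <<'E'
from h import *
plan(.5373,-.1116,.22,90)
# plate yaw & pot from earlier wrist image is gone: use scene/top depth
im,d=camera('top'); c=calibration('top'); K=np.array(c['camera_matrix']); g=np.argwhere(d>0); z=d[g[:,0],g[:,1]]
X=np.stack([(g[:,1]-K[0,2])/K[0,0]*z,(g[:,0]-K[1,2])/K[1,1]*z,z],1); P=(X-np.array(c['t']))@np.array(c['R'])
m=(P[:,2]>.006)&(P[:,2]<.016)&(P[:,1]<-.01)&(P[:,1]>-.40)&(P[:,0]>.35)&(P[:,0]<.68)
M=np.zeros(d.shape,np.uint8); M[g[m,0],g[m,1]]=1
Q=P[m]
# edges: +x side (max x per y-bin) for pump plate
for a,b,f in((-.36,-.21,max),(-.36,-.21,min),(-.19,-.03,max),(-.19,-.03,min)):
    ys=np.arange(a,b,.006); e=[(y,f(Q[abs(Q[:,1]-y)<.003,0])) for y in ys if (abs(Q[:,1]-y)<.003).sum()>5]
    e=np.array(e); k=np.polyfit(e[:,0],e[:,1],1); print(f.__name__,a,'slope deg',np.degrees(np.arctan(-k[0])).round(2),'std',(e[:,1]-np.polyval(k,e[:,0])).std().round(4),'x at mid',e[:,1].mean().round(4))
E
```

```text
t 19.3 turn first [ 0.33 -0.09 10.16] then shift [-0.315  -0.0557  0.0097] F [ 0.3 -0.4 -5.4] open 0.0122 gf 98.4
max -0.36 slope deg -6.06 std 0.0397 x at mid 0.6225
min -0.36 slope deg -5.6 std 0.0079 x at mid 0.3751
max -0.19 slope deg 8.81 std 0.0136 x at mid 0.635
min -0.19 slope deg 9.79 std 0.038 x at mid 0.4131
```

Emit:
servo_tool(moves=[[[0,0,5],[0,0,0],0],[[0,0,5.2],[0,0,0],0],[[0,0,0],[-0.03,-0.0055,0],0],[[0,0,0],[-0.035,-0.0062,0],0],[[0,0,0],[-0.035,-0.0062,0],0],[[0,0,0],[-0.035,-0.0062,0],0],[[0,0,0],[-0.035,-0.0062,0],0],[[0,0,0],[-0.035,-0.0062,0],0],[[0,0,0],[-0.035,-0.0062,0],0],[[0,0,0],[-0.035,-0.0062,0],0],[[0,0,0],[-0.035,-0.0062,0],0],[[0,0,0],[0,0,0],0]])

```text
time: 20.55
ee_pos: [0.5352, -0.1103, 0.2236]
tcp_rot: [-179.8, 0.0, 89.7]
wrist_force: [-0.5, 0.1, -5.4]
opening: 0.0123
grasp_force: 98.4
```

```bash
python3 - <<'E'
from h import *
plan(.5373,-.1116,.165,90)
im,d,c,P,col=tops('w10.png',{})
for n in('scene',):
    im,d=save(n,'s10.png'); 
    for k in('coupling','coupling_grip','pot_rim','plunger_bar','pointer_tip'): print(k,[(round(r["score"],2),world(n,r["xyz"]).round(4).tolist()) for r in mark_of(k,n)][:2])
E
```

```text
t 20.55 turn first [-0.17  0.04 -0.26] then shift [-0.0013  0.0021  0.0586] F [-0.5  0.1 -5.4] open 0.0123 gf 98.4
coupling [(0.82, [0.5357, -0.1041, 0.1775]), (0.67, [0.7274, 0.3199, 0.0035])]
coupling_grip [(0.75, [0.5386, -0.1112, 0.2395])]
pot_rim [(0.72, [0.5369, -0.1097, 0.1128])]
plunger_bar [(0.48, [0.3671, 0.2571, 0.0035])]
pointer_tip []
```

View pics/w10.png

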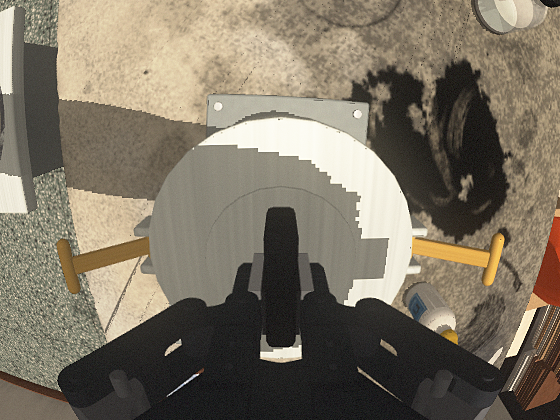

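The coupling is held level, with the cam arms left and right at (100,260) and (450,252). The plate edge shows a rig yaw of about -3°. I'll lower it in steps.

Emit:
servo_tool(moves=[[[0,0,2.7],[-0.0013,0.0021,0],0],[[0,0,0],[0,0,0.02],0],[[0,0,0],[0,0,0.02],0],[[0,0,0],[0,0,0.015],0],[[0,0,0],[0,0,0],0],[[0,0,0],[0,0,0],0]])

```text
time: 21.5
ee_pos: [0.5388, -0.1076, 0.1709]
tcp_rot: [-180.0, -0.0, 87.3]
wrist_force: [-0.2, 0.4, -4.7]
opening: 0.0119
grasp_force: 98.4
```

```bash
python3 -c "
from h import *
plan(.5373,-.1116,.14,87)"
```

```text
t 21.5 turn first [-0.01 -0.    0.31] then shift [-0.004  -0.0013  0.0309] F [-0.2  0.4 -4.7] open 0.0119 gf 98.4
```

Emit:
servo_tool(moves=[[[0,0,0],[-0.004,-0.0013,0],0],[[0,0,0],[0,0,0],0],[[0,0,0],[0,0,0],0]])

```text
time: 21.8
ee_pos: [0.5375, -0.1123, 0.1713]
tcp_rot: [179.9, 0.0, 87.2]
wrist_force: [-0.2, 0.1, -6.1]
opening: 0.0121
grasp_force: 98.5
```

```bash
python3 -c "
from h import *
plan(.5373,-.1116,.14,87);camera('wrist');plan(.5373,-.1116,.14,87)"
```

```text
t 21.8 turn first [0.06 0.01 0.25] then shift [ 0.0007 -0.0002  0.0313] F [-0.2  0.1 -6.1] open 0.0121 gf 98.5
t 21.85 turn first [0.04 0.   0.24] then shift [ 0.0006 -0.0002  0.0311] F [ 0.1  0.2 -5.3] open 0.0119 gf 98.5
```

Centred. I'll lower it until the skirt is over the flange.

Emit:
servo_tool(moves=[[[0,0,0],[0.0006,0,0.01],0],[[0,0,0],[0,0,0.01],0],[[0,0,0],[0,0,0.006],0],[[0,0,0],[0,0,0.006],0],[[0,0,0],[0,0,0],0],[[0,0,0],[0,0,0],0]])

```text
time: 22.45
ee_pos: [0.5372, -0.1115, 0.1385]
tcp_rot: [-180.0, -0.0, 87.3]
wrist_force: [0.1, -0.9, -4.0]
opening: 0.0121
grasp_force: 98.3
```

```bash
python3 -c "
from h import *
plan(.5373,-.1116,.127,87)"
```

```text
t 22.45 turn first [-0.02 -0.    0.26] then shift [-0.0001  0.0001  0.0115] F [ 0.1 -0.9 -4. ] open 0.0121 gf 98.3
```

Emit:
servo_tool(moves=[[[0,0,0],[0,0,0.005],0],[[0,0,0],[0,0,0.003],0],[[0,0,0],[0,0,0.002],0],[[0,0,0],[0,0,0.002],0],[[0,0,0],[0,0,0],0],[[0,0,0],[0,0,0],0],[[0,0,0],[0,0,0],0]])

```text
time: 23.15
ee_pos: [0.5374, -0.1115, 0.1269]
tcp_rot: [180.0, 0.0, 87.3]
wrist_force: [-1.6, -0.5, 3.7]
opening: 0.0124
grasp_force: 99.8
```

```bash
python3 -c "
from h import *
plan(.5373,-.1116,.1268,87)"
```

```text
t 23.15 turn first [0.03 0.   0.26] then shift [-0.0001 -0.0001  0.0001] F [-1.6 -0.5  3.7] open 0.0124 gf 99.8
```

Emit:
servo_tool(moves=[[[0,0,0],[0,0,0.0015],0],[[0,0,0],[0,0,0],0],[[0,0,0],[0,0,0.001],0],[[0,0,0],[0,0,0],0],[[0,0,0],[0,0,0],0]])

```text
time: 23.65
ee_pos: [0.5375, -0.1115, 0.1267]
tcp_rot: [179.9, 0.0, 87.3]
wrist_force: [-8.6, 1.7, 20.4]
opening: 0.0123
grasp_force: 102.3
```

The coupling hit its hard stop at z 0.1267, the height I computed for fully home. I'll release it and retreat.

Emit:
servo_tool(moves=[[[0,0,0],[0,0,-0.001],0],[[0,0,0],[0,0,0],50],[[0,0,0],[0,0,0],50],[[0,0,0],[0,0,0],50],[[0,0,0],[0,0,-0.03],50],[[0,0,0],[0,0,-0.045],50],[[0,0,0],[0,0,-0.045],50],[[0,0,0],[0,0,0],50],[[0,0,0],[0,0,0],50]])

```text
time: 24.55
ee_pos: [0.5379, -0.1116, 0.2457]
tcp_rot: [179.9, 0.0, 87.3]
wrist_force: [0.1, 1.0, -1.1]
opening: 0.0433
grasp_force: 0.0
```

```bash
python3 - <<'E'
from h import *
im,d,c,P,col=tops('w11.png',{'fin':(.5373,-.1116,.138,.05),'arm-':(.42,-.106,.105,.04),'arm+':(.654,-.117,.105,.04)})
m=(abs(P[:,2]-.117)<.006)&(np.hypot(P[:,0]-.537,P[:,1]+.1116)<.08)
print('top z',np.median(P[m,2]),cv2.fitEllipse(cv2.convexHull(P[m,:2].astype(np.float32))))
print(mark_of('cam_1_end','wrist') and [ (r['score'],world('wrist',r['xyz'])) for r in mark_of('cam_1_end','wrist')])
plan(.4136,-.1057,.25,177)
E
```

```text
fin 1375 c [ 0.5365 -0.1119] size [0.0597 0.0138] ang 87.0 zmax 0.1542 rgb [53. 50. 44.] px [281. 203.]
arm- 903 c [ 0.4373 -0.1065] size [0.0326 0.0455] ang 89.4 zmax 0.1394 rgb [135. 107.  64.] px [157. 193.]
arm+ 853 c [ 0.6391 -0.1181] size [0.0329 0.0502] ang 89.1 zmax 0.1312 rgb [221. 177.  94.] px [404. 193.]
top z 0.11577020858357973 ((0.5362098813056946, -0.11219564080238342), (0.1445394605398178, 0.15064820647239685), 88.885986328125)
[(0.86, array([ 0.41578335, -0.10663698,  0.12816334]))]
t 24.7 turn first [ -0.1   -0.13 -89.74] then shift [ 0.1234 -0.0007 -0.0066] F [ 0.3 -0.3 -0.8] open 0.043 gf 0.0
```

The coupling is home and centred: top face z 0.1158, fin top 0.154, both arms up. I'll turn for the -x arm.

Emit:
servo_tool(moves=[[[0,0,-8.5],[0,0,0],0],[[0,0,-8.5],[0,0,0],0],[[0,0,-8.5],[0,0,0],0],[[0,0,-8.5],[0,0,0],0],[[0,0,-8.5],[0,0,0],0],[[0,0,-8.5],[0,0,0],0],[[0,0,-8.5],[0,0,0],0],[[0,0,-8.5],[0,0,0],0],[[0,0,-8.5],[0,0,0],0],[[0,0,-8.5],[0,0,0],0],[[0,0,-4.7],[0,0,0],0],[[0,0,0],[0,0,0],0]])

```text
time: 25.9
ee_pos: [0.5368, -0.1114, 0.2437]
tcp_rot: [180.0, -0.1, 177.0]
wrist_force: [-0.1, 0.4, 0.8]
opening: 0.0002
grasp_force: 0.0
```

Emit:
servo_tool(moves=[[[0,0,0],[0.04,0,0],0],[[0,0,0],[0.04,0,0],0],[[0,0,0],[0.044,0,0],0],[[0,0,0],[0,0,0.04],0],[[0,0,0],[0,0,0.04],0],[[0,0,0],[0,0,0],0],[[0,0,0],[0,0,0],0]])

```text
time: 26.6
ee_pos: [0.413, -0.1048, 0.1653]
tcp_rot: [180.0, -0.1, 176.9]
wrist_force: [-0.4, -0.3, 0.8]
opening: 0.0001
grasp_force: 0.0
```

```bash
python3 -c "
from h import *
plan(.4126,-.1061,.068,177)"
```

```text
t 26.6 turn first [ 0.02 -0.08 -0.13] then shift [ 0.0003 -0.0013  0.0973] F [-0.4 -0.3  0.8] open 0.0001 gf 0.0
```

Emit:
servo_tool(moves=[[[0,0,0],[0,0,0.015],0],[[0,0,0],[0,0,0.01],0],[[0,0,0],[0,0,0.01],0],[[0,0,0],[0,0,0.01],0],[[0,0,0],[0,0,0.01],0],[[0,0,0],[0,0,0.01],0],[[0,0,0],[0,0,0],0]])

```text
time: 27.3
ee_pos: [0.4128, -0.1048, 0.099]
tcp_rot: [180.0, -0.1, 176.9]
wrist_force: [-3.5, -0.7, 4.2]
opening: -0.0001
grasp_force: 1.9
```

Emit:
servo_tool(moves=[[[0,0,0],[0,0,0.01],0],[[0,0,0],[0,0,0.01],0],[[0,0,0],[0,0,0.011],0],[[0,0,0],[0,0,0],0],[[0,0,0],[0,0,0],0]])

```text
time: 27.8
ee_pos: [0.4136, -0.1049, 0.0693]
tcp_rot: [180.0, -0.0, 177.0]
wrist_force: [-0.9, 0.2, 0.3]
opening: -0.0002
grasp_force: 0.0
```

Emit:
servo_tool(moves=[[[0,0,0],[0,0,-0.02],0],[[0,0,0],[0.022,0,0],0],[[0,0,0],[0,0,0],0],[[0,0,0],[0,0,0.025],0],[[0,0,0],[0,0,0.02],0],[[0,0,0],[0,0,0],0],[[0,0,0],[0,0,0],0]])

```text
time: 28.5
ee_pos: [0.3917, -0.1038, 0.0445]
tcp_rot: [180.0, -0.0, 177.0]
wrist_force: [-0.8, 0.1, 1.0]
opening: 0.0001
grasp_force: 0.0
```

```bash
python3 -c "
from h import *
plan(.5365-.117,-.1061,.043,177)"
```

```text
t 28.5 turn first [ 0.01 -0.02 -0.04] then shift [-0.0279 -0.0009  0.0015] F [-0.8  0.1  1. ] open 0.0001 gf 0.0
```

Emit:
servo_tool(moves=[[[0,0,0],[-0.008,0,0.001],0],[[0,0,0],[-0.006,0,0],0],[[0,0,0],[-0.005,0,0],0],[[0,0,0],[-0.004,0,0],0],[[0,0,0],[-0.003,0,0],0],[[0,0,0],[0,0,0],0],[[0,0,0],[0,0,0],0]])

```text
time: 29.2
ee_pos: [0.413, -0.1045, 0.0399]
tcp_rot: [180.0, -0.7, 176.9]
wrist_force: [-15.8, -0.6, -11.1]
opening: 0.0001
grasp_force: 7.6
```

```bash
python3 -c "
from h import *
im,d=save('scene','s12.png')
x,y=px('scene',(.44,-.105,.08)).astype(int)
cv2.imwrite('pics/s12.png',cv2.resize(im[y-70:y+50,x-90:x+70],None,fx=5,fy=5,interpolation=cv2.INTER_CUBIC)[:600,:800,::-1]); print(get_obs()['wrist_force'],get_obs()['torque'])"
```

```text
[-15.52572194  -0.54183236 -10.2196338 ] [0.03078714 3.05481311 0.01705688]
```

View pics/s12.png

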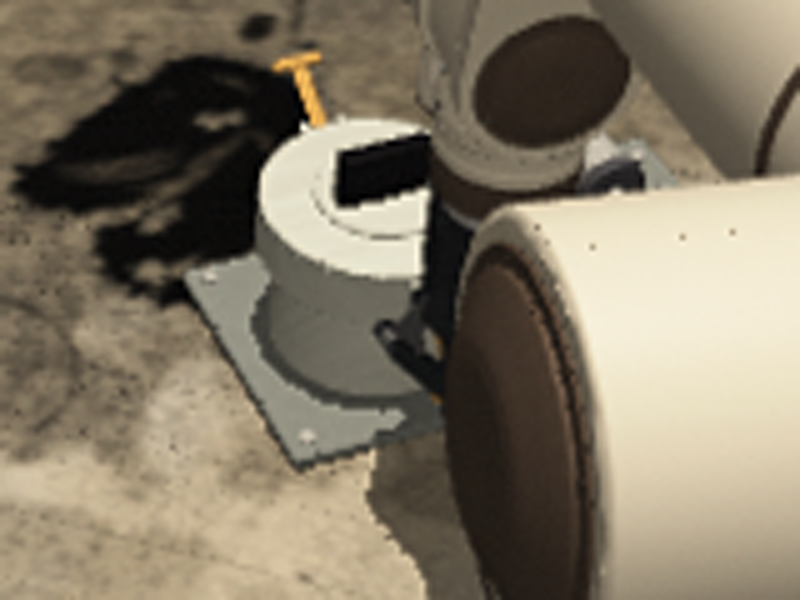

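The bar is sticking on the rubber pad by friction. I'll back off, go higher and follow the arc inward and down.

Emit:
servo_tool(moves=[[[0,0,0],[0.012,0,0],0],[[0,0,0],[0,0,-0.006],0],[[0,0,0],[0,0,0],0],[[0,0,0],[0,0,0],0]])

```text
time: 29.65
ee_pos: [0.4066, -0.1047, 0.0501]
tcp_rot: [-180.0, 0.1, 177.0]
wrist_force: [0.3, -0.1, 0.1]
opening: 0.0
grasp_force: 0.0
```

```bash
python3 -c "
from h import *
plan(.5365-.124,-.1061,.05,177)
im,d,c,P,col=tops('w13.png',{'arm':(.42,-.106,.03,.06)})
o=(col[:,0]>120)&(col[:,2]<col[:,0]*.62)&(P[:,0]<.46)&(P[:,0]>.36)&(abs(P[:,1]+.106)<.04)&(P[:,2]>.02)
print(o.sum(), P[o].min(0),P[o].max(0))
"
```

```text
t 29.65 turn first [-0.02  0.14 -0.04] then shift [-0.006  -0.0011  0.0001] F [ 0.3 -0.1  0.1] open 0.0 gf 0.0
arm 981 c [ 0.4137 -0.1017] size [0.0431 0.0264] ang 13.7 zmax 0.07 rgb [65. 60. 53.] px [281. 275.]
243 [ 0.43313188 -0.11028662  0.06656975] [ 0.44345132 -0.10486986  0.07718962]
```

Emit:
servo_tool(moves=[[[0,0,0],[-0.006,0,0],0],[[0,0,0],[-0.003,0,0.002],0],[[0,0,0],[-0.003,0,0.002],0],[[0,0,0],[-0.003,0,0.002],0],[[0,0,0],[-0.002,0,0.001],0],[[0,0,0],[0,0,0],0],[[0,0,0],[0,0,0],0]])

```text
time: 30.4
ee_pos: [0.4222, -0.1053, 0.0417]
tcp_rot: [180.0, -0.1, 177.0]
wrist_force: [-3.4, 0.2, -2.0]
opening: -0.0003
grasp_force: 1.4
```

```bash
cat >> h.py <<'E'
def armang(fn,side,cx=.5365,cy=-.1119):
    im,d,c,P,col=tops(fn,{}); u=side*np.array([np.cos(np.radians(-2.9)),np.sin(np.radians(-2.9))])
    q=P[:,:2]-[cx,cy]; r=q@u; t=q@[-u[1],u[0]]
    o=(col[:,0]>90)&(col[:,2]<col[:,0]*.62)&(r>.082)&(r<.14)&(abs(t)<.006)&(P[:,2]>.02)&(P[:,2]<.15)
    a=np.degrees(np.arctan2(P[o,2]-.0975,r[o]-.076)); print('arm',o.sum(),'ang',np.percentile(a,[10,50,90]).round(1),'r',r[o].min().round(3),r[o].max().round(3))
E
python3 -c "
from h import *
armang('w14.png',-1)
plan(.5365-.115,-.1061,.044,177)"
```

```text
arm 283 ang [-64.1 -62.2 -60.4] r 0.086 0.126
t 30.45 turn first [ 0.02 -0.03 -0.04] then shift [ 0.0007 -0.0008 -0.0022] F [-2.1  1.2 -2.5] open -0.0003 gf 1.5
```

The -x arm is fully down, at about -64°. I'll back off and go to the +x arm.

Emit:
servo_tool(moves=[[[0,0,0],[0.03,0,0],0],[[0,0,0],[0,0,-0.05],0],[[0,0,0],[0,0,-0.05],0],[[0,0,0],[0,0,-0.05],0],[[0,0,0],[0,0,-0.05],0],[[0,0,8.5],[0,0,0],0],[[0,0,8.5],[0,0,0],0],[[0,0,8.5],[0,0,0],0],[[0,0,8.5],[0,0,0],0],[[0,0,8.5],[0,0,0],0],[[0,0,8.5],[0,0,0],0],[[0,0,8.5],[0,0,0],0]])

```text
time: 31.65
ee_pos: [0.393, -0.1038, 0.2427]
tcp_rot: [179.9, 0.1, 117.1]
wrist_force: [-0.8, 0.8, -0.1]
opening: 0.0
grasp_force: 0.0
```

Emit:
servo_tool(moves=[[[0,0,8.5],[0,0,0],0],[[0,0,8.5],[0,0,0],0],[[0,0,8.5],[0,0,0],0],[[0,0,8.5],[0,0,0],0],[[0,0,8.5],[0,0,0],0],[[0,0,8.5],[0,0,0],0],[[0,0,8.5],[0,0,0],0],[[0,0,8.5],[0,0,0],0],[[0,0,8.5],[0,0,0],0],[[0,0,8.5],[0,0,0],0],[[0,0,8.5],[0,0,0],0],[[0,0,8.5],[0,0,0],0]])

```text
time: 32.85
ee_pos: [0.393, -0.1038, 0.2427]
tcp_rot: [180.0, -0.1, 15.1]
wrist_force: [0.4, 0.3, 0.5]
opening: -0.0004
grasp_force: 0.0
```

```bash
python3 -c "
from h import *
plan(.5365+.1238,-.1119-.006,.16,-3); print(get_obs()['q'].round(1))"
```

```text
t 32.85 turn first [ 0.03 -0.12 18.11] then shift [2.676e-01 1.000e-04 8.270e-02] F [0.4 0.3 0.5] open -0.0004 gf 0.0
[-14.8 -14.3  -6.6  97.5   0.  150.1]
```

Emit:
servo_tool(moves=[[[0,0,8.5],[0,0,0],0],[[0,0,8.5],[0,0,0],0],[[0,0,1.1],[0.03,0,0],0],[[0,0,0],[0.04,0,0],0],[[0,0,0],[0.04,0,0],0],[[0,0,0],[0.04,0,0],0],[[0,0,0],[0.04,0,0],0],[[0,0,0],[0.04,0,0],0],[[0,0,0],[0.038,0,0],0],[[0,0,0],[0,0,0.03],0],[[0,0,0],[0,0,0.03],0],[[0,0,0],[0,0,0],0]])

```text
time: 34.05
ee_pos: [0.6594, -0.1153, 0.1772]
tcp_rot: [-179.9, 0.4, -2.6]
wrist_force: [-0.3, -0.5, 0.4]
opening: 0.0004
grasp_force: 0.0
```

```bash
python3 -c "
from h import *
plan(.5365+.1238,-.1119-.006,.068,-3)
armang('w15.png',1)"
```

```text
t 34.05 turn first [-0.06  0.36  0.37] then shift [0.0011 0.0026 0.1092] F [-0.3 -0.5  0.4] open 0.0004 gf 0.0
arm 603 ang [28.3 29.7 30.9] r 0.098 0.134
```

Emit:
servo_tool(moves=[[[0,0,0],[0.002,0.0026,0.015],0],[[0,0,0],[0,0,0.02],0],[[0,0,0],[0,0,0.01],0],[[0,0,0],[0,0,0.01],0],[[0,0,0],[0,0,0.01],0],[[0,0,0],[0,0,0.01],0],[[0,0,0],[0,0,0.01],0],[[0,0,0],[0,0,0.01],0],[[0,0,0],[0,0,0.01],0],[[0,0,0],[0,0,0.007],0],[[0,0,0],[0,0,0],0]])

```text
time: 35.2
ee_pos: [0.6616, -0.1182, 0.069]
tcp_rot: [-180.0, 0.1, -2.6]
wrist_force: [1.0, -0.2, 0.5]
opening: -0.0
grasp_force: 0.0
```

Emit:
servo_tool(moves=[[[0,0,0],[0,0,-0.02],0],[[0,0,0],[0.02,0,0],0],[[0,0,0],[0,0,0],0],[[0,0,0],[0,0,0.025],0],[[0,0,0],[0,0,0.006],0],[[0,0,0],[0,0,0],0],[[0,0,0],[0,0,0],0]])

```text
time: 35.9
ee_pos: [0.6818, -0.1192, 0.0594]
tcp_rot: [180.0, 0.0, -2.6]
wrist_force: [-0.0, 0.1, -0.2]
opening: -0.0
grasp_force: 0.0
```

```bash
python3 -c "
from h import *
plan(.5365+.124,-.1119-.006,.05,-3)
armang('w16.png',1)"
```

```text
t 35.9 turn first [0.   0.02 0.36] then shift [-0.0213 -0.0002  0.0094] F [-0.   0.1 -0.2] open -0.0 gf 0.0
arm 291 ang [-35.6 -33.9 -31.7] r 0.101 0.135
```

Emit:
servo_tool(moves=[[[0,0,0],[-0.01,0,0.003],0],[[0,0,0],[-0.0045,0,0.004],0],[[0,0,0],[-0.0045,0,0.004],0],[[0,0,0],[-0.004,0,0.0025],0],[[0,0,0],[-0.004,0,0.0025],0],[[0,0,0],[-0.004,0,0.0025],0],[[0,0,0],[-0.001,0,0],0],[[0,0,0],[0,0,0],0],[[0,0,0],[0,0,0],0]])

```text
time: 36.85
ee_pos: [0.6508, -0.1178, 0.0413]
tcp_rot: [180.0, -0.1, -2.6]
wrist_force: [4.3, -0.4, 3.6]
opening: 0.0003
grasp_force: 2.6
```

```bash
python3 -c "
from h import *
plan(.5365+.114,-.1119-.006,.0415,-3)
armang('w17.png',1)"
```

```text
t 36.85 turn first [ 0.01 -0.13  0.36] then shift [-0.0003  0.0001 -0.0002] F [ 4.3 -0.4  3.6] open 0.0003 gf 2.6
arm 297 ang [-63.  -61.  -58.2] r 0.086 0.124
```

Emit:
servo_tool(moves=[[[0,0,0],[-0.0015,0,0.0005],0],[[0,0,0],[0,0,0],0],[[0,0,0],[0,0,0],0]])

```text
time: 37.2
ee_pos: [0.6499, -0.1178, 0.0411]
tcp_rot: [180.0, -0.2, -2.6]
wrist_force: [8.3, 0.3, 4.5]
opening: 0.0001
grasp_force: 3.7
```

Emit:
servo_tool(moves=[[[0,0,0],[0.02,0,0],0],[[0,0,0],[0.008,0,-0.02],0],[[0,0,0],[0,0,-0.05],0],[[0,0,0],[0,0,-0.05],0],[[0,0,0],[0,0,-0.05],0],[[0,0,0],[0,0,-0.04],0],[[0,0,0],[-0.04,0.02,0],0],[[0,0,0],[-0.04,0.02,0],0],[[0,0,0],[-0.04,0.02,0],0],[[0,0,0],[-0.04,0.02,0],0],[[0,0,0],[0,0,0],0],[[0,0,0],[0,0,0],0]])

```text
time: 38.4
ee_pos: [0.5121, -0.1918, 0.2503]
tcp_rot: [-180.0, 0.0, -2.7]
wrist_force: [0.3, 0.4, -0.5]
opening: -0.0001
grasp_force: 0.0
```

```bash
python3 - <<'E'
from h import *
armang('w18.png',1); armang('w18.png',-1)
im,d,c,P,col=tops('w18.png',{'bar':(.484,-.286,.045,.05),'fin':(.537,-.112,.138,.05)})
for k in('plunger_bar','pointer_tip','cam_1_end','vacuum_rig','pot_rim'): print(k,[(round(r["score"],2),world('wrist',r["xyz"]).round(4).tolist()) for r in mark_of(k,'wrist')][:3])
print(get_obs()['ee_pos'],get_obs()['tcp_rot'])
E
```

```text
arm 154 ang [-62.  -60.6 -54.5] r 0.082 0.104
arm 13 ang [-59.6 -56.4 -55.3] r 0.097 0.108
bar 1741 c [ 0.4867 -0.2925] size [0.091  0.0932] ang 86.7 zmax 0.0683 rgb [131. 124. 116.] px [364. 199.]
fin 1447 c [ 0.5372 -0.1137] size [0.0594 0.0147] ang 85.8 zmax 0.1543 rgb [69. 66. 60.] px [182. 179.]
plunger_bar [(0.63, [0.4831, -0.2879, 0.0571])]
pointer_tip [(0.48, [0.4383, -0.3288, 0.0613]), (0.39, [0.5377, -0.1109, 0.0783])]
cam_1_end [(0.64, [0.4266, -0.1108, 0.0471])]
vacuum_rig []
pot_rim [(0.27, [0.536, -0.1112, 0.0807])]
[ 0.51353674 -0.19114795  0.24961478] [-1.79987611e+02  4.83956826e-02 -2.59251748e+00]
```

View pics/w18.png

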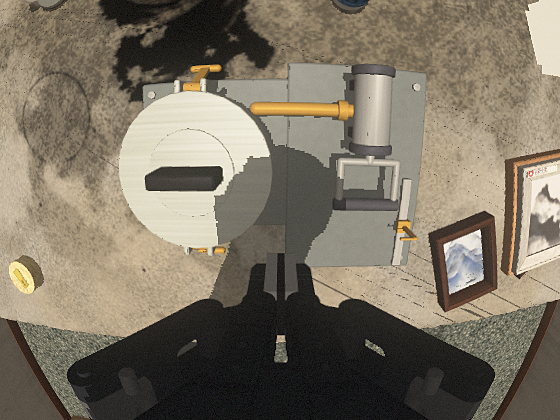

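Both arms are down and the coupling is home. The crossbar is at pixel (365,204) and the brass pointer at (405,228). I'll refine both positions from the depth cloud.

```bash
cat >> h.py <<'E'
def pump(fn):
    im,d,c,P,col=tops(fn,{}); a=np.radians(-2.8); ux=np.array([np.cos(a),np.sin(a)]); uy=np.array([-ux[1],ux[0]])
    q=P[:,:2]-[.5372,-.1115]; X=q@ux; Y=q@uy; Z=P[:,2]; mx=col.max(1).astype(int); mn=col.min(1).astype(int)
    b=(Z>.052)&(Z<.075)&(abs(Y+.175)<.039)&(X<-.02)&(X>-.15)&(mx<115)
    if b.sum(): print('bar n',b.sum(),'X pct',np.percentile(X[b],[3,50,97]).round(4),'Y',np.percentile(Y[b],[1,99]).round(4))
    k=(abs(Y+.175)<.022)&b
    if k.sum(): print('bar mid X',np.percentile(X[k],[3,50,97]).round(4))
    p=(Z>.045)&(Z<.075)&(Y<-.212)&(Y>-.26)&(mx>70)&(mn<.62*mx)
    if p.sum():
        tip=p&(Y>np.percentile(Y[p],90)); print('ptr n',p.sum(),'tip X',X[tip].mean().round(4),'Y',Y[tip].mean().round(4),'Z',Z[tip].mean().round(4),'all X',np.percentile(X[p],[5,50,95]).round(4),'Y',np.percentile(Y[p],[1,99]).round(4))
    o=get_obs(); e=o['ee_pos'][:2]-[.5372,-.1115]; print('tcp rig',e@ux,e@uy)
    return im
E
python3 - <<'E'
from h import *
im=pump('w19.png'); cv2.imwrite('pics/w19.png',cv2.resize(im[140:270,310:440],(600,600),interpolation=cv2.INTER_CUBIC)[:,:,::-1])
E
```

```text
bar n 937 X pct [-0.0514 -0.043  -0.0238] Y [-0.2105 -0.1382]
bar mid X [-0.0515 -0.0439 -0.0388]
ptr n 68 tip X -0.0873 Y -0.2221 Z 0.0614 all X [-0.0884 -0.0865 -0.0855] Y [-0.2425 -0.221 ]
tcp rig -0.019850900272064407 -0.08077606077613593
```

Emit:
servo_tool(moves=[[[0,0,0],[0,0.03,0],0],[[0,0,0],[0,0.035,0],0],[[0,0,0],[0,0.0287,0],0],[[0,0,0],[0,0,0.04],0],[[0,0,0],[0,0,0.04],0],[[0,0,0],[0,0,0.03],0],[[0,0,0],[0,0,0],0],[[0,0,0],[0,0,0],0]])

```text
time: 39.65
ee_pos: [0.5088, -0.285, 0.1407]
tcp_rot: [-180.0, 0.0, -2.6]
wrist_force: [-0.3, 0.3, 0.7]
opening: -0.0
grasp_force: 0.0
```

```bash
python3 - <<'E'
from h import *
im=pump('w20.png'); o=get_obs(); print(o['ee_pos'])
cv2.imwrite('pics/w20.png',cv2.resize(im[120:380,120:440],(740,600),interpolation=cv2.INTER_CUBIC)[:,:,::-1])
E
```

```text
bar n 2020 X pct [-0.0506 -0.0418 -0.023 ] Y [-0.2106 -0.1398]
bar mid X [-0.0504 -0.0426 -0.0388]
ptr n 183 tip X -0.087 Y -0.2222 Z 0.0613 all X [-0.0883 -0.0864 -0.0854] Y [-0.242  -0.2211]
tcp rig -0.019349395583474295 -0.17492329042330146
[ 0.50932874 -0.28526924  0.14191516]
```

View pics/w20.png

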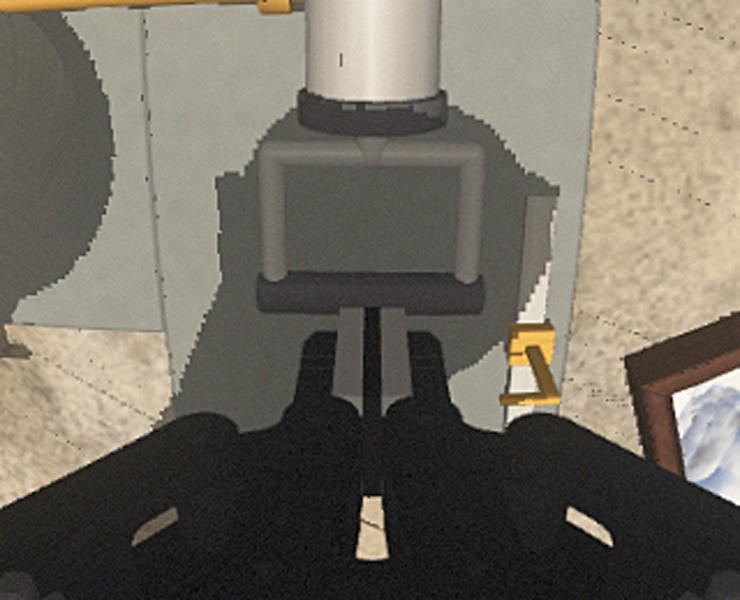

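Emit:
servo_tool(moves=[[[0,0,0],[0,0,0.03],0],[[0,0,0],[0,0,0.025],0],[[0,0,0],[0,0,0.01],0],[[0,0,0],[0,0,0.01],0],[[0,0,0],[0,0,0],0]])

```text
time: 40.2
ee_pos: [0.5089, -0.2851, 0.0653]
tcp_rot: [180.0, -0.0, -2.6]
wrist_force: [0.3, 0.1, 0.2]
opening: -0.0002
grasp_force: 0.0
```

Emit:
servo_tool(moves=[[[0,0,0],[0,0,0.01],0],[[0,0,0],[0,0,0.012],0],[[0,0,0],[0,0,0],0],[[0,0,0],[-0.004,0,0],0],[[0,0,0],[-0.004,0,0],0],[[0,0,0],[-0.004,0,0],0],[[0,0,0],[-0.004,0,0],0],[[0,0,0],[0,0,0],0]])

```text
time: 41.0
ee_pos: [0.4925, -0.2843, 0.0433]
tcp_rot: [180.0, -0.0, -2.6]
wrist_force: [4.0, 1.1, -1.5]
opening: -0.0001
grasp_force: 1.6
```

```bash
python3 - <<'E'
from h import *
im=pump('w21.png'); o=get_obs(); print(o['ee_pos'],o['wrist_force'])
E
```

```text
bar n 2918 X pct [-0.0476 -0.0297 -0.0216] Y [-0.2093 -0.141 ]
bar mid X [-0.0307 -0.0267 -0.0257]
tcp rig -0.03603526623763463 -0.17480559720458863
[ 0.49266854 -0.28433659  0.04330433] [ 2.60985792  1.17902828 -1.71535502]
```

```bash
cat >> h.py <<'E'
def bar(fn):
    im,d,c,P,col=tops(fn,{}); a=np.radians(-2.8); ux=np.array([np.cos(a),np.sin(a)]); uy=np.array([-ux[1],ux[0]])
    q=P[:,:2]-[.5372,-.1115]; X=q@ux; Y=q@uy; Z=P[:,2]
    for s in(-1,1):
        y=(Y+.175)*s
        k=(y>.0345)&(y<.0375)&(Z>.05)&(Z<.072)&(X>-.13)&(X<-.03)
        print('end',s,k.sum(),(np.percentile(X[k],[3,50,97]).round(4),Z[k].max()) if k.sum() else '')
    e=get_obs()['ee_pos'][:2]-[.5372,-.1115]; print('tcp X',e@ux,'F',get_obs()['wrist_force'].round(1)); print('ptr px',wpx((*(np.array([.5372,-.1115])-.0873*ux-.221*uy),.061),c))
    return im
E
python3 - <<'E'
from h import *
im=bar('w22.png')
E
```

```text
end -1 12 (array([-0.0427, -0.0374, -0.0329]), np.float64(0.06198509106033607))
end 1 2 (array([-0.0412, -0.0395, -0.0378]), np.float64(0.06098366383613619))
tcp X -0.03588009175330111 F [ 2.6  1.  -0.7]
ptr px [364. 363.]
```

View pics/w22.png

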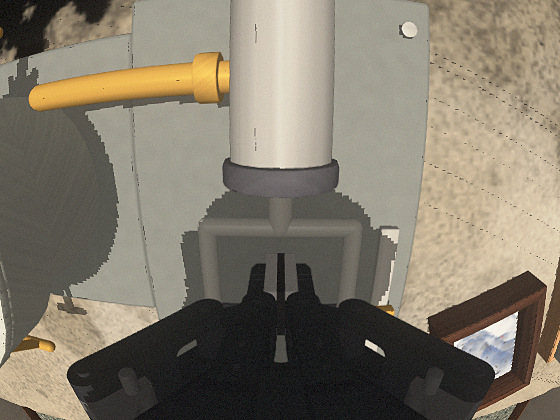

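The gripper hides the crossbar, but the stirrup's yoke shows at row 228, and it sits 47 mm behind the bar. I'll measure that instead.

```bash
cat >> h.py <<'E'
def yoke(fn):
    im,d,c,P,col=tops(fn,{}); a=np.radians(-2.8); ux=np.array([np.cos(a),np.sin(a)]); uy=np.array([-ux[1],ux[0]])
    q=P[:,:2]-[.5372,-.1115]; X=q@ux; y=abs(q@uy+.175); Z=P[:,2]
    k=(y>.014)&(y<.025)&(Z>.052)&(Z<.07)&(X>-.045)&(X<.01)
    pc=np.percentile(X[k],[2,50,98]); print('yoke n',k.sum(),pc.round(4),'Zmax',Z[k].max(),'=> bar X',((pc[0]+pc[2])/2-.047).round(4))
    e=get_obs()['ee_pos'][:2]-[.5372,-.1115]; print('t',get_obs()['time'],'tcp X',(e@ux).round(4),'F',get_obs()['wrist_force'].round(1))
E
python3 - <<'E'
from h import *
yoke('w23.png')
E
```

```text
yoke n 1050 [-0.0113 -0.0062 -0.0034] Zmax 0.06992515374379 => bar X -0.0544
t 41.15 tcp X -0.0358 F [ 2.5  0.2 -0.8]
```

Emit:
servo_tool(moves=[[[0,0,0],[-0.008,0,0],0],[[0,0,0],[-0.008,0,0],0],[[0,0,0],[-0.008,0,0],0],[[0,0,0],[-0.005,0,0],0],[[0,0,0],[-0.0035,0,0],0],[[0,0,0],[0,0,0],0],[[0,0,0],[0,0,0],0]])

```text
time: 41.85
ee_pos: [0.461, -0.2826, 0.0433]
tcp_rot: [-180.0, -0.1, -2.6]
wrist_force: [7.6, 2.0, -2.8]
opening: -0.0
grasp_force: 3.5
```

```bash
python3 - <<'E'
from h import *
yoke('w24.png')
E
```

```text
yoke n 1003 [-0.0423 -0.0378 -0.0352] Zmax 0.06511740680478491 => bar X -0.0857
t 41.9 tcp X -0.0676 F [ 7.5  2.6 -0.8]
```

Emit:
servo_tool(moves=[[[0,0,0],[-0.0013,0,0],0],[[0,0,0],[0,0,0],0],[[0,0,0],[0,0,0],0],[[0,0,0],[0,0,0],0],[[0,0,0],[0,0,0],0],[[0,0,0],[0,0,0],0],[[0,0,0],[0,0,0],0],[[0,0,0],[0,0,0],0],[[0,0,0],[0,0,0],0],[[0,0,0],[0,0,0],0],[[0,0,0],[0,0,0],0],[[0,0,0],[0,0,0],0]])

```text
time: 43.1
ee_pos: [0.4599, -0.2825, 0.0433]
tcp_rot: [-180.0, -0.1, -2.6]
wrist_force: [7.9, 2.3, -1.4]
opening: -0.0004
grasp_force: 3.5
```

```bash
python3 - <<'E'
from h import *
yoke('w25.png')
im,d=save('scene','s25.png'); im2,_=save('top','t25.png')
a=px('scene',(.45,-.31,.06)).astype(int); b=px('top',(.45,-.31,.06)).astype(int); print(a,b)
f=lambda im,p:cv2.resize(im[p[1]-30:p[1]+30,p[0]-40:p[0]+40],(400,300),interpolation=cv2.INTER_CUBIC)
cv2.imwrite('pics/m25.png',np.hstack([f(im,a),f(im2,b)])[:,:,::-1])
E
```

```text
yoke n 1005 [-0.0434 -0.039  -0.0363] Zmax 0.0650802153925609 => bar X -0.0869
t 43.15 tcp X -0.0688 F [ 8.   2.3 -1.6]
[414 207] [400 229]
```

View pics/m25.png

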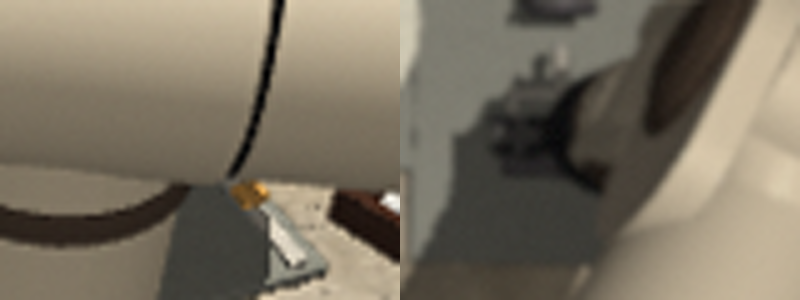

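The arm hides the bar in both views, but two measurements agree on bar X: yoke -0.0869 and TCP offset -0.087, against the pointer at -0.087. I'll hold it there.

Emit:
servo_tool(moves=[[[0,0,0],[0,0,0],0],[[0,0,0],[0,0,0],0],[[0,0,0],[0,0,0],0],[[0,0,0],[0,0,0],0],[[0,0,0],[0,0,0],0],[[0,0,0],[0,0,0],0],[[0,0,0],[0,0,0],0],[[0,0,0],[0,0,0],0],[[0,0,0],[0,0,0],0],[[0,0,0],[0,0,0],0],[[0,0,0],[0,0,0],0],[[0,0,0],[0,0,0],0]])

```text
time: 44.45
ee_pos: [0.4599, -0.2825, 0.0433]
tcp_rot: [-180.0, -0.1, -2.6]
wrist_force: [7.1, 3.3, -1.4]
opening: -0.0
grasp_force: 3.5
```

Emit:
servo_tool(moves=[[[0,0,0],[0,0,0],0],[[0,0,0],[0,0,0],0],[[0,0,0],[0,0,0],0],[[0,0,0],[0,0,0],0],[[0,0,0],[0,0,0],0],[[0,0,0],[0,0,0],0],[[0,0,0],[0,0,0],0],[[0,0,0],[0,0,0],0],[[0,0,0],[0,0,0],0],[[0,0,0],[0,0,0],0],[[0,0,0],[0,0,0],0],[[0,0,0],[0,0,0],0]])

```text
time: 45.65
ee_pos: [0.4599, -0.2825, 0.0433]
tcp_rot: [-180.0, -0.1, -2.6]
wrist_force: [7.2, 3.2, -1.0]
opening: -0.0002
grasp_force: 3.5
```

Emit:
servo_tool(moves=[[[0,0,0],[0,0,0],0],[[0,0,0],[0,0,0],0],[[0,0,0],[0,0,0],0],[[0,0,0],[0,0,0],0],[[0,0,0],[0,0,0],0],[[0,0,0],[0,0,0],0],[[0,0,0],[0,0,0],0],[[0,0,0],[0,0,0],0],[[0,0,0],[0,0,0],0],[[0,0,0],[0,0,0],0],[[0,0,0],[0,0,0],0],[[0,0,0],[0,0,0],0]])

```text
time: 46.85
ee_pos: [0.4599, -0.2826, 0.0433]
tcp_rot: [-180.0, -0.1, -2.6]
wrist_force: [6.2, 2.5, -2.0]
opening: 0.0002
grasp_force: 3.5
```

Emit:
servo_tool(moves=[[[0,0,0],[0,0,0],0],[[0,0,0],[0,0,0],0],[[0,0,0],[0,0,0],0],[[0,0,0],[0,0,0],0],[[0,0,0],[0,0,0],0],[[0,0,0],[0,0,0],0],[[0,0,0],[0,0,0],0],[[0,0,0],[0,0,0],0],[[0,0,0],[0,0,0],0],[[0,0,0],[0,0,0],0],[[0,0,0],[0,0,0],0],[[0,0,0],[0,0,0],0]])

```text
time: 48.05
ee_pos: [0.4599, -0.2825, 0.0433]
tcp_rot: [-180.0, -0.1, -2.6]
wrist_force: [7.8, 2.2, -2.0]
opening: -0.0001
grasp_force: 3.5
```

```bash
python3 - <<'E'
from h import *
yoke('w26.png')
E
```

```text
yoke n 1000 [-0.0435 -0.039  -0.0363] Zmax 0.065054272704328 => bar X -0.0869
t 48.1 tcp X -0.0688 F [ 7.4  2.5 -2.9]
```

Emit:
servo_tool(moves=[[[0,0,0],[0.008,0,0],0],[[0,0,0],[0.008,0,0],0],[[0,0,0],[0.008,0,0],0],[[0,0,0],[0.008,0,0],0],[[0,0,0],[0.008,0,0],0],[[0,0,0],[0.008,0,0],0],[[0,0,0],[0,0,0],0],[[0,0,0],[0,0,0],0]])

```text
time: 48.9
ee_pos: [0.5065, -0.285, 0.0427]
tcp_rot: [-180.0, 0.1, -2.6]
wrist_force: [-0.2, -1.0, 0.2]
opening: 0.0005
grasp_force: 0.0
```

Emit:
servo_tool(moves=[[[0,0,0],[0,0,-0.01],0],[[0,0,0],[0,0,-0.03],0],[[0,0,0],[0,0,-0.05],0],[[0,0,0],[0,0,-0.05],0],[[0,0,0],[0,0,-0.05],0],[[0,0,0],[-0.02,-0.03,-0.02],0],[[0,0,0],[-0.02,-0.03,0],0],[[0,0,0],[-0.02,-0.03,0],0],[[0,0,0],[0,0,0],0],[[0,0,0],[0,0,0],0]])

```text
time: 49.9
ee_pos: [0.4509, -0.1921, 0.2542]
tcp_rot: [180.0, -0.1, -2.6]
wrist_force: [-0.5, -0.3, 0.2]
opening: -0.0
grasp_force: 0.0
```

```bash
python3 - <<'E'
from h import *
pump('w27.png'); armang('w28.png',1); armang('w28.png',-1)
im,d,c,P,col=tops('w28.png',{'fin':(.537,-.112,.138,.05)})
E
```

```text
bar n 884 X pct [-0.052  -0.0451 -0.0388] Y [-0.2107 -0.1385]
bar mid X [-0.052  -0.045  -0.0391]
ptr n 75 tip X -0.087 Y -0.2222 Z 0.0604 all X [-0.0885 -0.087  -0.0859] Y [-0.2421 -0.2217]
tcp rig -0.08200533163907946 -0.08518206335250995
arm 27 ang [-62.1 -61.1 -58.6] r 0.088 0.104
arm 100 ang [-57.3 -56.2 -52.8] r 0.085 0.108
fin 1314 c [ 0.537  -0.1133] size [0.0605 0.0144] ang 86.6 zmax 0.1544 rgb [71. 68. 62.] px [174. 104.]
```

View pics/w28.png

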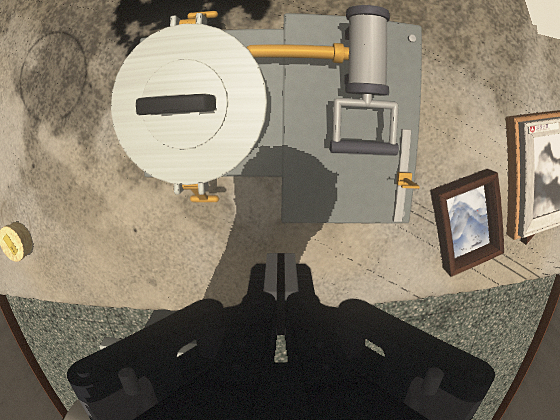

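The plunger is back in and the pointer hasn't moved (tip X -0.087). The -x arm reads slightly less far down than the +x arm, so I'll look at it from the outside.

Emit:
servo_tool(moves=[[[0,0,0],[-0.03,-0.02,0],0],[[0,0,0],[-0.03,-0.02,0],0],[[0,0,0],[-0.03,-0.02,0.03],0],[[0,0,0],[-0.03,-0.02,0.03],0],[[0,0,0],[0,0,0.03],0],[[0,0,0],[0,0,0.03],0],[[0,0,0],[0,0,0],0],[[0,0,0],[0,0,0],0]])

```text
time: 50.9
ee_pos: [0.335, -0.1072, 0.1336]
tcp_rot: [-180.0, 0.1, -2.7]
wrist_force: [-0.2, 0.2, 1.4]
opening: -0.0001
grasp_force: 0.0
```

```bash
cat >> h.py <<'E'
def armfit(fn,side,cx=.537,cy=-.1122):
    im,d,c,P,col=tops(fn,{}); u=side*np.array([np.cos(np.radians(-2.9)),np.sin(np.radians(-2.9))])
    q=P[:,:2]-[cx,cy]; r=q@u; t=q@[-u[1],u[0]]; Z=P[:,2]
    o=(col[:,0]>60)&(col[:,2]<col[:,0]*.65)&(r>.078)&(r<.135)&(abs(t)<.02)&(Z>.03)&(Z<.14)
    a=o&(abs(t)<.0045)&(Z>.058)
    if a.sum()>5:
        l=cv2.fitLine(np.stack([r[a],Z[a]],1).astype(np.float32),cv2.DIST_HUBER,0,.001,.001).ravel(); n=np.array([-l[1],l[0]]); off=abs((np.array([.076,.0975])-l[2:])@n)
        print('face n',a.sum(),'slope',np.degrees(np.arctan2(-abs(l[1]),abs(l[0]))).round(1),'offset from pivot',off.round(4))
    b=o&(abs(t)>.007)&(abs(t)<.016)&(Z<.07)
    if b.sum(): print('bar n',b.sum(),'r',np.percentile(r[b],[3,50,97]).round(4),'z',np.percentile(Z[b],[3,50,97]).round(4))
    for z0 in (.045,.05,.055,.06,.065,.07,.075,.08,.085,.09):
        k=o&(abs(t)<.0045)&(abs(Z-z0)<.0025)
        if k.sum(): print(z0,k.sum(),'r',np.median(r[k]).round(4),end='; ')
    print()
    return im,c
E
python3 - <<'E'
from h import *
im,c=armfit('w29.png',-1); p=wpx((.435,-.106,.06),c).astype(int); print(p)
E
```

```text
face n 825 slope -60.8 offset from pivot 0.0035
bar n 286 r [0.1019 0.1056 0.1092] z [0.05   0.0525 0.0542]
0.05 37 r 0.1083; 0.055 101 r 0.1052; 0.06 77 r 0.1016; 0.065 72 r 0.0986; 0.07 88 r 0.0955; 0.075 97 r 0.0925; 0.08 94 r 0.0893; 0.085 107 r 0.0862; 0.09 116 r 0.0832; 
[270  72]
```

The -x arm's face slopes at -60.8°, which is 1.83 rad and above the 1.75 limit. Everything is in place and the arm is clear, so I'm handing in.

```bash
python3 -c "
from workcell import *
print(job_done())"
```

```text
the job is handed in; nothing more can be done
None
```

I handed the job in with every step carried out and no verdict returned: both seals found (green and brown) are in the pot, the coupling is home with both cam arms down, and the crossbar was held at the pointer for over five seconds, then let fully back in.

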